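Clip the terminal modules on the desk rail and put the small things in their nests

TASK

Get the exam desk ready: clip every grey module lying on the desk onto the sloping rail, by hooking its top lip behind the rail's upper edge and tilting its foot down until the clip snaps under the lower edge and it sits flat on the rail. Also put the battery, the orange strip box and the round tin back flat in their own fitted nests, and leave everything else where it is.

Things in the scene. Friction and masses are not known exactly. Their poses are not given: they have to be found in the camera images.
- rail: The rail: a flat steel bar, 288 mm long between its grey end stops, 42 mm wide up the slope, 6 mm thick. Origin: centre of its front face, about 83 mm above the desk. x points up the slope (30 degrees to the horizontal), across the bar, whose edges are at x = +-21 mm; y along the bar; z out of its front face (the bar fills z = -6 to 0). Fingertips past a module's back meet it.
- plate_mid (a point): The white plate behind the rail, 130 mm up the slope by 310 mm, on a stand about 95 mm tall that is fixed to the desk. Point: middle of its sloping face, straight behind the rail's origin and 28 mm from the bar's front face, so 22 mm are free behind the bar for a module's lip. Axes: those of the stand, x level and away from the robot, z up.
- module_a_mid (a point): Grey rail module with two round steel sockets; may be absent. Point: centre of its body, 68 (x) x 36 (y) x 26 (z) mm, 0.2 kg; grip the 36. x to its top (lip) end, z out of its front. Lies front up, this point 27.5 mm above the desk. Modules are alike; each may hang anywhere on the rail. Clipped on, this point is at x = -4, z = +13 mm in the rail's frame, axes parallel.
- module_a_lip (a point): Free end of the lip, alike on all modules: 18 mm towards the top and 25.5 mm behind the body's centre. The lip is 4 mm thick (z), 34 wide; its slot against the back is 10.5 mm wide, 9 deep. Hold the module level (30 degrees to the plate), lower it with the lip behind the bar's upper edge, draw it level towards the robot until the edge is 4 mm in the slot; tilted down, it goes fully in.
- module_a_clip (a joint): Foot clip of module_a: how far its sprung tooth is pushed back (m), 0 free or snapped in, 0.010 at most; it yields up to 5 mm as it passes the bar. Spring 2 to 4 N. The tooth, 45 degree flanks, sits at the foot end, 19 to 27 mm behind the body's centre, tip 14 mm from it. Once the lip is hooked, 5 to 15 N on the foot, square to the plate, snaps it in.
- module_b_mid (a point): Grey rail module with one round black dial; may be absent. Point: centre of its body, 68 (x) x 36 (y) x 26 (z) mm, 0.2 kg; grip the 36. x to its top (lip) end, z out of its front. Lies front up, this point 27.5 mm above the desk. Modules are alike; each may hang anywhere on the rail. Clipped on, this point is at x = -4, z = +13 mm in the rail's frame, axes parallel.
- module_b_clip (a joint): Foot clip of module_b: how far its sprung tooth is pushed back (m), 0 free or snapped in, 0.010 at most; it yields up to 5 mm as it passes the bar. Spring 2 to 4 N. The tooth, 45 degree flanks, sits at the foot end, 19 to 27 mm behind the body's centre, tip 14 mm from it. Once the lip is hooked, 5 to 15 N on the foot, square to the plate, snaps it in.
- module_c_mid (a point): Grey rail module with three small black openings in a row; may be absent. Point: centre of its body, 68 (x) x 36 (y) x 26 (z) mm, 0.2 kg; grip the 36. x to its top (lip) end, z out of its front. Lies front up, this point 27.5 mm above the desk. Modules are alike; each may hang anywhere on the rail. Clipped on, this point is at x = -4, z = +13 mm in the rail's frame, axes parallel.
- module_c_clip (a joint): Foot clip of module_c: how far its sprung tooth is pushed back (m), 0 free or snapped in, 0.010 at most; it yields up to 5 mm as it passes the bar. Spring 2 to 4 N. The tooth, 45 degree flanks, sits at the foot end, 19 to 27 mm behind the body's centre, tip 14 mm from it. Once the lip is hooked, 5 to 15 N on the foot, square to the plate, snaps it in.
- battery_mid (a point): A 9 V block battery lying on its side, 26 (x) by 45 (y, 48 with its terminals) by 17 (z) mm; grip it across the 26 mm. Point: its centre, 8.5 mm up.
- battery_nest_floor (a point): White storage nest fixed to the desk, the smaller oblong nest, for the battery: recess 33 (x) by 52 (y) mm. Point: centre of its floor, 3 mm above the desk; the rim, 5 mm wide, stands 6 mm above this floor.
- strip_box_mid (a point): An orange strip box lying flat, 30 (x) by 66 (y) by 22 (z) mm; grip it across the 30 mm. Point: its centre, 11 mm up.
- strip_nest_floor (a point): White storage nest fixed to the desk, the longer oblong nest, for the strip box: recess 37 (x) by 73 (y) mm. Point: centre of its floor, 3 mm above the desk; the rim, 5 mm wide, stands 6 mm above this floor.
- lens_tin_mid (a point): A round flat tin, 40 mm across, 18 mm tall, cream lid. Point: its centre, 9 mm up.
- tin_nest_floor (a point): White storage nest fixed to the desk, the round nest, for the tin: recess 47 mm across. Point: centre of its floor, 3 mm above the desk; the rim, 5 mm wide, stands 6 mm above this floor.
- drops_tall: Bystander, to be left alone: blue-capped drop bottle 28 mm thick, 68 mm tall. Origin: centre of its underside.
- drops_short: Bystander, to be left alone: red-capped drop bottle 26 mm thick, 62 mm tall. Origin: centre of its underside.
- gel_bottle: Bystander, to be left alone: white gel bottle 44 mm thick, 85 mm tall. Origin: centre of its underside.
- tip_case: Bystander, to be left alone: blue hinged case 56 x 66 x 30 mm. Origin: centre of its underside.
- stamp: Bystander, to be left alone: stamp with a brown handle, 22 x 45 x 58 mm. Origin: centre of its underside.
- loupe: Bystander, to be left alone: black round loupe 36 mm across, 26 mm tall. Origin: centre of its underside.
- marker: Bystander, to be left alone: red and white marker 135 mm long, 17 mm thick, lying along y. Origin: centre of its underside.
- penlight: Bystander, to be left alone: white penlight 120 mm long, 15 mm thick, lying along y. Origin: centre of its underside.
Mind the look-alikes: they are no part of the job. What is shaped like the part that bears battery_mid but purple is not meant.

How it is judged (in metres and radians):
At the end, for the whole second after the job is handed in: Each module present sits flat on the rail between the end stops (4 mm across it, 3.5 mm off it, 0.08 rad), at rest, clip snapped; battery, strip box and tin lie flat in their own nests (centre 7 mm, height 3 mm, oblong ones along the nest); everything else in place (x of module_a_mid in the frame of rail between -0.0085 and 0.0005 m and y of module_a_mid in the frame of rail between -0.127 and 0.127 m and z of module_a_mid in the frame of rail between 0.0095 and 0.0165 m and angle between the z axis of each of module_a_mid, module_b_mid, module_c_mid and the z axis of rail, either way round below 0.08 rad and angle between the x axis of each of module_a_mid, module_b_mid, module_c_mid and the x axis of rail, either way round below 0.1 rad and value of joint each of module_a_clip, module_b_clip, module_c_clip below 0.0022 m and linear speed of each of module_a, module_b, module_c below 0.02 m/s and x of module_b_mid in the frame of rail between -0.0085 and 0.0005 m and y of module_b_mid in the frame of rail between -0.127 and 0.127 m and z of module_b_mid in the frame of rail between 0.0095 and 0.0165 m and x of module_c_mid in the frame of rail between -0.0085 and 0.0005 m and y of module_c_mid in the frame of rail between -0.127 and 0.127 m and z of module_c_mid in the frame of rail between 0.0095 and 0.0165 m and horizontal distance between battery_mid and battery_nest_floor below 0.007 m and z of battery_mid in the frame of battery_nest_floor between 0.0055 and 0.0115 m and angle between each of battery_mid, strip_box_mid, lens_tin_mid's own z axis and vertical below 0.1 rad and angle between the y axis of battery_mid and the y axis of battery_nest_floor, either way round below 0.25 rad and horizontal distance between strip_box_mid and strip_nest_floor below 0.007 m and z of strip_box_mid in the frame of strip_nest_floor between 0.008 and 0.014 m and angle between the y axis of strip_box_mid and the y axis of strip_nest_floor, either way round below 0.25 rad and horizontal distance between lens_tin_mid and tin_nest_floor below 0.007 m and z of lens_tin_mid in the frame of tin_nest_floor between 0.006 and 0.012 m); the robot touches nothing.
It fails at once if a bystander is pushed more than 3 cm from its place (distance of any of drops_tall, drops_short, gel_bottle, tip_case, stamp, loupe, marker, penlight from where it was at the start of the episode above 0.03 m).
Of module_a, module_b, module_c only 2 to 3 are there at a start; the rules pass over those that are not, and their reading is None.
At some moment in a run one of battery, strip_box, lens_tin may be knocked a few centimetres aside while the robot is not near it.
It also fails if it takes over 208 s, if anything falls off the work surface, if the arm or the gripper's body presses on something with over 40 N, if the wrist force passes 120 N, or if a joint passes its speed limit or range.

ROBOT

A 6-joint arm with a two-finger parallel gripper is mounted at the origin on a cart in front of the work surface, level with it; the furniture and walls round the work are solid. World frame = base frame: x ahead of the robot, y to its left, z up, the work surface at z = 0. Lengths are in mm, angles in degrees, forces in N, time in s.
With the tool pointing down it reaches from about 350 to 850 mm from the base axis. Payload 8.1 kg.
Tool frame: the origin (TCP) lies at the centre of the arm's flange, where the gripper is bolted on; the fingertips stand 173 mm ahead of it and the grasp point (between the pads) lies 155 mm ahead of it; z points along the fingers, y is the line along which they close (so a half turn about z gives the same grasp; the last joint's range is limited). The gripper opens to 85 mm and grips with 20 to 120 N. Pads are 22 mm wide; open, the fingers measure 114 mm over their backs; the gripper's body (76 mm by 85 mm) begins 54 mm behind the grasp point. The pads swing forward as they close: fully open they stand 13 mm farther back than shut.
Start: joints at [-70.841, 7.471, 85.268, -0, 87.261, -4.893], TCP at [244.567, -547.899, 404.692] pointing down, gripper open.
Joint ranges: [-169.43, 169.43], [-51.17, 129.36], [1.28, 143.12], [-76.62, 256.62], [0, 156.53], [-152.29, 152.29]. Speed limits (degrees/s): [136.94, 136.94, 159.86, 180, 180, 180].

INTERFACE

Orientations are given as [roll, pitch, yaw] about the fixed x, y, z axes, in that order (R = Rz(yaw) Ry(pitch) Rx(roll)).
In Python, from bench import * gives the robot as it stands.
- The arm moves only by the shell command python3 -m jog 'ROWS' [FORCE]. ROWS is text: rows parted by semicolons, each of 7 numbers parted by spaces: the shift along the tool's x, y, z scaled (see below), then the turn, a rotation vector about the tool's x, y, z scaled (see below), then the closure, from -1 (fully open) to 1 (shut). In form: tx ty tz wx wy wz hand; .... A call has 1 to 5 rows; each row shifts and turns the commanded pose from where the row before left it, along the tool's axes as they then stand; what a row does not reach is not made up. The controller multiplies each number of a shift by 0.1 m and each number of a turn by 60 degrees. A row lasts 1/8 s, in which the tool goes at most 62.5 mm and 10.7 degrees, less where a joint would pass 70% of its speed; a pose out of reach is approached as far as the arm can. A call with a number of a shift or a turn outside -1 to 1 is refused whole. A call with a gripper value outside its range is refused whole. The fingers move at their own pace and stop on an object; FORCE is the grip in N (left out, the last holds). Time passes only in rows, so rows that do not move let the fingers close. It gives the time, the measured TCP pose, the force, the opening and the grip force at its end, in the units of the state.
- sense(): the state, without advancing time (a new reading comes with each control period).
- snapshot(name): name is "side" or "top" or "wrist"; returns a dict with "img" (384x512x3 uint8, red, green, blue), "fx", "fy", "cx", "cy" (pixels), "extrinsics" (4x4, takes a point from camera to world coordinates). Camera axes: x right, y down, z forward; pixel columns grow to the right and rows downward; lengths in mm; the calibration is good to about 2 mm. The wrist camera is an equidistant fisheye: a pixel r from the principal point sees the ray r / f radians off the axis. A picture is of the moment at which its call begins. There is no depth.
- hand_in(): hands the job in; it is judged then, once.
The state is a dict: "time": time; "joint_pos": joint angles; "qd": joint speeds; "joint_efforts": joint torques, N m; "tool_pos": TCP position; "tcp_rot": TCP orientation; "ft_force": force on the tool from outside, world axes, zero at the start; "wrist_torque": the same for the moment, N m; "finger_gap": finger opening in mm; "grip_force": force on a finger pad.
Only numpy, scipy, OpenCV 4.12 (cv2) and the standard library are available. Lean on these libraries where they do the work, as an engineer would, in place of code of your own. Each camera call takes 0.05 s, during which the arm holds its last target. There are 200 camera calls.

## Working session

There is one attempt and no reset: what is moved stays moved. The work goes in short steps, Python scripts to look and compute and a shell command to move; the robot and the scene stay as the last step left them, time stands still between calls to the robot, and variables do not carry over. Pictures are saved under pics/ and viewed, at most 14 in all, crops included, and the job is handed in when it is done.

```bash
ls; mkdir -p pics
python3 - <<'E'
from bench import *
import cv2,numpy as np,pickle
for n in ("side","top"):
    s=snapshot(n); pickle.dump(s,open(n+".pkl","wb"))
    cv2.imwrite(f"pics/{n}0.png",cv2.resize(s["img"][:,:,::-1],(800,600),interpolation=cv2.INTER_CUBIC))
    print(n,s["fx"],s["fy"],s["cx"],s["cy"],np.round(s["extrinsics"],3).tolist())
s=sense();print(s)
E
```

```text
pics
side 351.16619424750456 351.16619424750456 255.1610796717484 189.04008348917338 [[-0.942, -0.187, 0.28, 207.795], [-0.336, 0.526, -0.781, 950.0], [-0.001, -0.83, -0.558, 781.349], [0.0, 0.0, 0.0, 1.0]]
top 432.25184422268353 432.25184422268353 258.10726432526303 189.51897719624003 [[-0.03, -0.986, 0.162, 325.57], [-0.999, 0.027, -0.018, -15.627], [0.013, -0.162, -0.987, 1384.551], [0.0, 0.0, 0.0, 1.0]]
{'time': 0.1, 'joint_pos': array([-7.08393510e+01,  7.51239698e+00,  8.53225430e+01, -8.53472984e-04,
        8.72613120e+01, -4.89450874e+00]), 'qd': array([-0.09999498, -0.00623354, -0.17978557, -0.01984663, -0.05554787,
       -0.08341146]), 'joint_efforts': array([ 1.03848495e-03, -5.70949173e+01, -5.01941264e+01, -7.90190074e-05,
        8.05408345e-03, -8.05112154e-05]), 'tool_pos': array([ 244.50757542, -547.70065578,  403.73699648]), 'tcp_rot': array([-1.79904026e+02, -7.36303303e-03,  2.40551931e+01]), 'ft_force': array([-0.30601329, -0.41551492,  0.11946101]), 'wrist_torque': array([ 0.01003678,  0.02083829, -0.00062249]), 'grip_force': 0.0, 'finger_gap': 85.00887492071361}
```

View pics/top0.png

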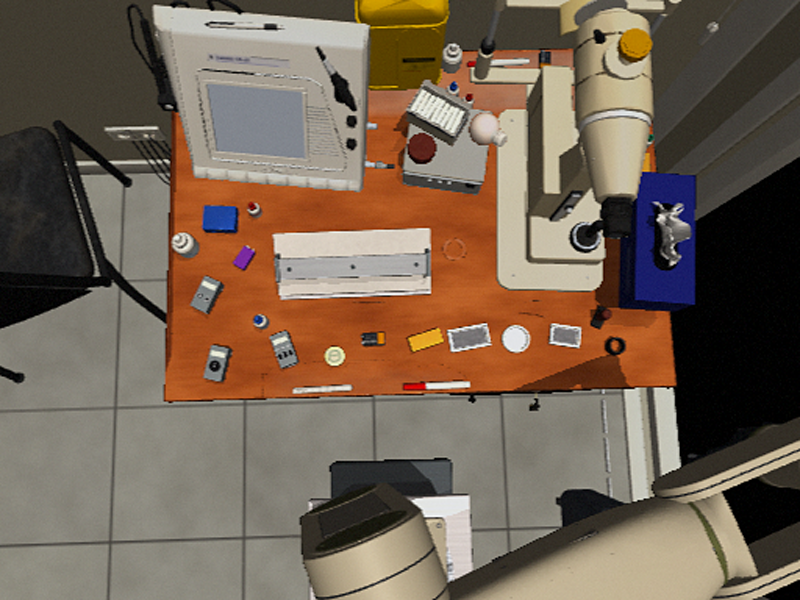

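View pics/side0.png

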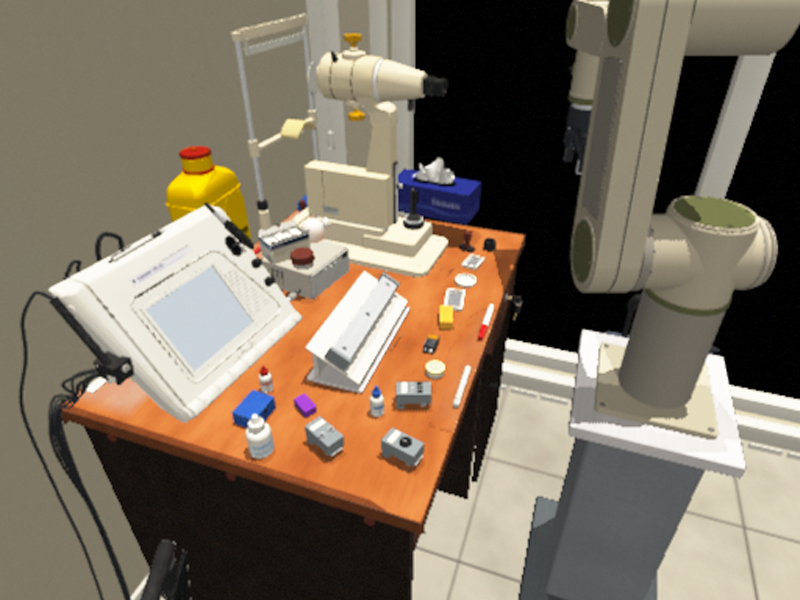

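The top view shows three modules at (206,294), (217,363) and (284,349), the rail at (352,267), and the tin at (335,355). The battery is at (373,339) with a purple look-alike at (244,257). The strip box is at (425,339), and the nests at (468,337) long, (516,338) round and (565,335) small. I'll enlarge the view and compute rough positions.

```bash
cat > h.py <<'E'
import numpy as np,cv2,pickle
from scipy.spatial.transform import Rotation as Ro
from bench import *
def ray(s,u,v,fish=False):
    x=(u-s["cx"])/s["fx"];y=(v-s["cy"])/s["fy"]
    if fish:
        r=np.hypot(x,y);k=np.sin(r)/max(r,1e-9);d=np.array([x*k,y*k,np.cos(r)])
    else: d=np.array([x,y,1.])
    E=np.array(s["extrinsics"]);return E[:3,3],E[:3,:3]@d
def at(s,u,v,z,fish=False):
    o,d=ray(s,u,v,fish);return o+d*(z-o[2])/d[2]
def px(s,p,fish=False):
    E=np.array(s["extrinsics"]);c=E[:3,:3].T@(np.array(p,float)-E[:3,3])
    if fish:
        h=np.hypot(c[0],c[1]);t=np.arctan2(h,c[2]);f=t/max(h,1e-9)
    else: f=1/c[2]
    return np.array([s["cx"]+s["fx"]*c[0]*f,s["cy"]+s["fy"]*c[1]*f])
E
python3 - <<'E'
from h import *
s=pickle.load(open("top.pkl","rb"))
im=s["img"][140:260,100:410,::-1]
cv2.imwrite("pics/top1.png",cv2.resize(im,None,fx=2.58,fy=2.58,interpolation=cv2.INTER_CUBIC))
for n,u,v,z in [("m206",206,294,40),("m217",217,363,40),("m284",284,349,40),("tin",335,355,18),("batt",373,339,17),("strip",425,339,22),("nS",468,337,5),("nT",516,338,5),("nB",565,335,5),("rail",352,267,83),("railL",277,270,83),("railR",429,264,83),("drops",260,320,60),("penl",322,388,10),("mark",436,385,10),("stamp",600,316,50)]:
    print(n,np.round(at(s,u*.64,v*.64,z)))
E
```

```text
m206 [562. 356.  40.]
m217 [422. 332.  40.]
m284 [446. 200.  40.]
tin [433. 101.  18.]
batt [464.  23.  17.]
strip [460. -82.  22.]
nS [ 463. -171.    5.]
nT [ 459. -270.    5.]
nB [ 462. -371.    5.]
rail [600.  59.  83.]
railL [598. 206.  83.]
railR [602. -92.  83.]
drops [503. 244.  60.]
penl [368. 128.  10.]
mark [ 368. -102.   10.]
stamp [ 494. -432.   50.]
```

View pics/top1.png

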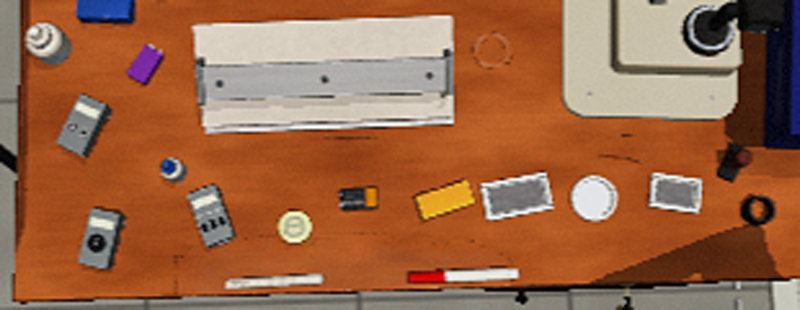

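The crop shows the battery (black/orange) at (358,198). The purple block at (145,64) has the same shape but the wrong colour, so it's the look-alike and I'll leave it. All three modules are present: dial (100,240), three openings (211,215), two sockets (83,125). I'll move above the nests and look with the wrist camera.

```bash
python3 -m jog '0 0 0 0 0 .134 -1;0 0 0 0 0 .134 -1;0 0 0 0 0 .134 -1;.23 -.5 0 0 0 0 -1;.23 -.5 0 0 0 0 -1' ; python3 -m jog '.23 -.5 0 0 0 0 -1;.23 -.5 0 0 0 0 -1;.23 -.5 0 0 0 0 -1;.23 -.5 0 0 0 0 -1;0 0 0 0 0 0 -1'
cat >> h.py <<'E'
def W(name,view=None,n="wrist"):
    s=snapshot(n);pickle.dump(s,open(name+".pkl","wb"))
    im=s["img"][:,:,::-1]
    if view: a,b,c,d=view;im=im[b:d,a:c]
    k=min(800/im.shape[1],600/im.shape[0])
    cv2.imwrite(f"pics/{name}.png",cv2.resize(im,None,fx=k,fy=k,interpolation=cv2.INTER_CUBIC));print(name,"scale",k,view)
    return s
def st():
    s=sense();print("t",round(s["time"],2),"pos",np.round(s["tool_pos"],1),"rot",np.round(s["tcp_rot"],1),"F",np.round(s["ft_force"],1),"gap",round(s["finger_gap"],1),"grip",round(s["grip_force"],1));return s
E
python3 - <<'E'
from h import *
st();s=W("w1");print({k:v for k,v in s.items() if k!="img"})
E
```

```text
time: 0.72
tool_pos: [290.8, -446.9, 403.8]
tcp_rot: [-179.9, 0.0, -0.2]
ft_force: [1.5, 1.5, 0.9]
finger_gap: 85.3
grip_force: 0.0
time: 1.35
tool_pos: [384.0, -245.1, 404.4]
tcp_rot: [-179.9, -0.0, 0.2]
ft_force: [-0.1, -0.9, -0.3]
finger_gap: 85.6
grip_force: 0.0
t 1.35 pos [ 384.  -245.1  404.4] rot [-179.9   -0.     0.2] F [-0.1 -0.9 -0.3] gap 85.6 grip 0.0
w1 scale 1.5625 None
{'fx': 297.3186396354542, 'fy': 297.3186396354542, 'cx': 259.3881217844794, 'cy': 190.88588696814747, 'extrinsics': array([[ 5.44021495e-03, -9.58834101e-01, -2.83914723e-01,
         4.56105046e+02],
       [-9.99984641e-01, -5.51707685e-03, -5.28926311e-04,
        -2.46224438e+02],
       [-1.05922676e-03,  2.83913240e-01, -9.58849389e-01,
         3.72667794e+02],
       [ 0.00000000e+00,  0.00000000e+00,  0.00000000e+00,
         1.00000000e+00]])}
```

View pics/w1.png

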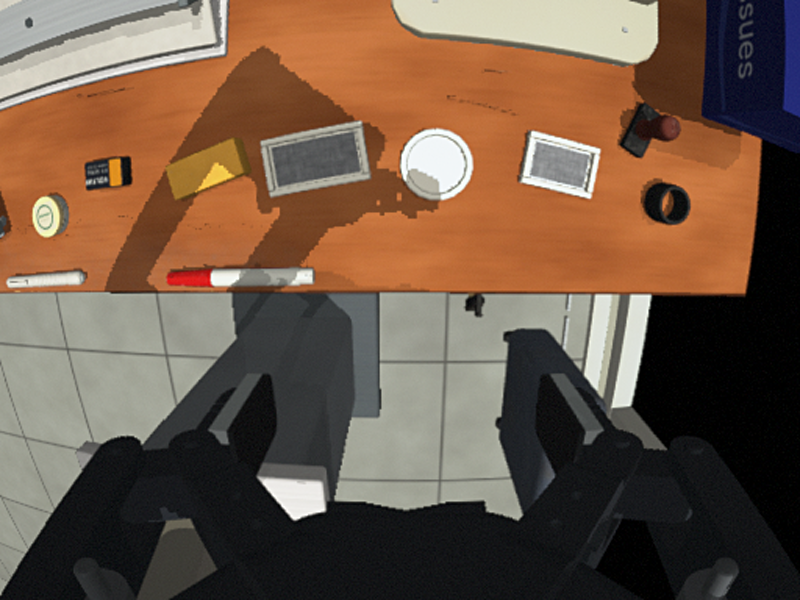

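The wrist view shows the long nest at corners (262,143), (362,123), (371,178), (271,196), the round nest centred at (436,163), and the small nest at (526,131), (602,146), (595,197), (519,183). The strip box is around (207,168), the battery around (108,172) and the tin around (50,215).

Run:
```python
from h import *
s=pickle.load(open("w1.pkl","rb"))
def P(l,z): return np.array([at(s,u/1.5625,v/1.5625,z,True)[:2] for u,v in l])
def rect(n,l,z):
    p=P(l,z); a,b=p[1]-p[0],p[3]-p[0]
    print(n,np.round(p.mean(0),1),"long yaw",[round(np.degrees(np.arctan2(-d[1],-d[0])),1) for d in (p[1]-p[0],p[2]-p[3])],np.linalg.norm(a).round(1),np.linalg.norm(b).round(1))
rect("nS",[(262,143),(362,123),(371,178),(271,196)],9)
rect("nB",[(526,131),(602,146),(595,197),(519,183)],9)
rect("strip",[(167,171),(240,139),(248,170),(175,199)],18)
rect("batt",[(85,160),(128,156),(131,184),(88,190)],14)
print("nT",P([(436,163)],9),"tin",P([(50,215)],16))
```

```text
nS [ 461.  -175.5] long yaw [np.float64(98.9), np.float64(98.8)] 81.3 43.6
nB [ 461.2 -371.1] long yaw [np.float64(84.0), np.float64(83.3)] 66.3 42.2
strip [457.6 -86. ] long yaw [np.float64(107.2), np.float64(106.3)] 70.4 24.8
batt [464.2  17.3] long yaw [np.float64(87.6), np.float64(91.0)] 50.5 27.9
nT [[ 457.57745487 -269.56231953]] tin [[431.5522021   93.68655005]]
```

```bash
python3 -m jog '.25 -.53 0 0 0 0 -1;.25 -.53 0 0 0 0 -1;.25 -.53 0 0 0 0 -1;0 0 .3 0 0 -.178 -1;0 0 .3 0 0 -.178 -1' ; python3 -m jog '0 0 .3 0 0 -.178 -1;0 0 .3 0 0 -.178 -1;0 0 0 0 0 -.178 -1;0 0 0 0 0 -.178 -1;0 0 0 0 0 -.178 -1' >/dev/null;  python3 -m jog '0 0 0 0 0 -.178 -1;0 0 0 0 0 -.178 -1;0 0 0 0 0 -.178 -1;0 0 0 0 0 0 -1;0 0 0 0 0 0 -1'
python3 - <<'E'
from h import *
st();s=W("w2")
E
```

```text
time: 2.02
tool_pos: [458.4, -89.6, 344.0]
tcp_rot: [180.0, -0.0, 21.7]
ft_force: [0.1, -0.2, -1.2]
finger_gap: 85.2
grip_force: 0.0
time: 3.28
tool_pos: [458.0, -89.9, 284.5]
tcp_rot: [-180.0, -0.0, 106.4]
ft_force: [0.4, -0.9, -0.6]
finger_gap: 85.6
grip_force: 0.0
t 3.27 pos [458.  -89.9 284.5] rot [-180.    -0.   106.4] F [ 0.4 -0.9 -0.6] gap 85.6 grip 0.0
w2 scale 1.5625 None
```

View pics/w2.png

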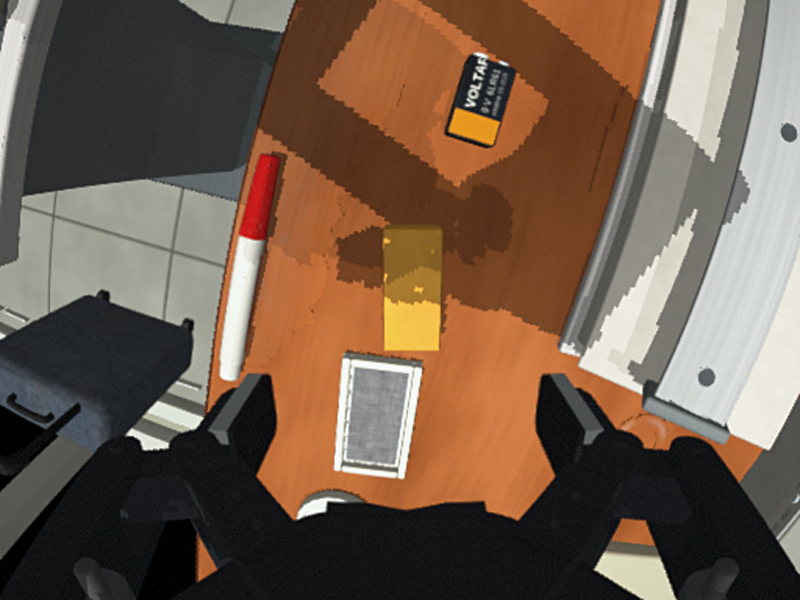

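The strip box top has corners (384,230), (441,228), (440,350), (384,350). The long nest rim is at (343,352), (424,359), (407,479), (334,470), and the battery at (475,57), (517,70), (496,147), (446,132).

```bash
cat >> h.py <<'E'
def rect(s,n,l,z,k=1.5625,o=(0,0)):
    p=np.array([at(s,u/k+o[0],v/k+o[1],z,True)[:2] for u,v in l]);c=p.mean(0);print(n,np.round(c,1),end=" ")
    if len(l)==4:
        a=np.degrees(np.arctan2(*((p[0]+p[1]-p[2]-p[3])[::-1])))
        print("yaw edge(3,4)->(1,2)",round(a,1),"len",np.linalg.norm((p[0]+p[1]-p[2]-p[3])/2).round(1),"wid",np.linalg.norm((p[0]+p[3]-p[2]-p[1])/2).round(1),end="")
    print();return c
def go(x,y,z=None,yaw=None):
    "shift/turn in jog units from measured pose, tool pointing down"
    q=sense();R=Ro.from_euler("xyz",q["tcp_rot"],degrees=True);p=q["tool_pos"]
    d=np.array([x-p[0],y-p[1],(z if z is not None else p[2])-p[2]])
    print("shift",np.round(R.inv().apply(d)/100,3),"turn z",round(-((yaw if yaw is not None else q["tcp_rot"][2])-q["tcp_rot"][2]+180)%360/60-3,3) if 0 else round(-(((yaw if yaw is not None else q["tcp_rot"][2])-q["tcp_rot"][2]+180)%360-180)/60,3))
E
python3 - <<'E'
from h import *
s=pickle.load(open("w2.pkl","rb"))
c=rect(s,"strip",[(384,230),(441,228),(440,350),(384,350)],22)
rect(s,"nest",[(343,352),(424,359),(407,479),(334,470)],9)
rect(s,"batt",[(475,57),(517,70),(496,147),(446,132)],17)
go(c[0],c[1],181,106.4)
E
```

```text
strip [459.2 -83.1] yaw edge(3,4)->(1,2) 106.5 len 65.2 wid 29.3
nest [ 462.9 -170.3] yaw edge(3,4)->(1,2) 99.7 len 86.8 wid 47.4
batt [465.6  21.2] yaw edge(3,4)->(1,2) 89.0 len 42.4 wid 24.4
shift [0.06  0.03  1.036] turn z 0.001
```

```bash
python3 -m jog '.06 .03 .2 0 0 0 -1;0 0 .42 0 0 0 -1;0 0 .41 0 0 0 -1;0 0 0 0 0 0 -1;0 0 0 0 0 0 1' 40;  python3 -m jog '0 0 0 0 0 0 1;0 0 0 0 0 0 1;0 0 0 0 0 0 1;0 0 0 0 0 0 1;0 0 0 0 0 0 1'; python3 -m jog '0 0 -.4 0 0 0 1;0 0 -.3 0 0 0 1;0 0 0 0 0 .06 1;0 0 0 0 0 .06 1;0 0 0 0 0 0 1'
python3 - <<'E'
from h import *
st();go(462,-172,260,99)
E
```

```text
time: 3.95
tool_pos: [459.9, -82.8, 183.0]
tcp_rot: [179.9, 0.0, 106.7]
ft_force: [1.2, 0.8, 0.5]
finger_gap: 70.0
grip_force: 0.0
time: 4.58
tool_pos: [460.2, -82.8, 183.4]
tcp_rot: [179.9, 0.1, 106.7]
ft_force: [-2.0, 0.8, 8.1]
finger_gap: 29.0
grip_force: 40.2
time: 5.2
tool_pos: [459.3, -82.5, 252.2]
tcp_rot: [180.0, 0.0, 99.6]
ft_force: [0.4, -0.4, 0.1]
finger_gap: 29.1
grip_force: 39.8
t 5.2 pos [459.3 -82.5 252.2] rot [180.    0.   99.6] F [ 0.4 -0.4  0.1] gap 29.1 grip 39.8
shift [-0.887 -0.122 -0.078] turn z 0.009
```

```bash
python3 -m jog '-.6 -.1 0 0 0 0 1;-.6 -.1 0 0 0 0 1;-.6 -.08 0 0 0 0 1;0 0 0 0 0 0 1;0 0 0 0 0 0 1'
cat >> h.py <<'E'
def blobs(s,mask,z,amin=100,fish=True):
    "blob min-area rects projected to height z"
    m=cv2.morphologyEx(mask.astype(np.uint8),cv2.MORPH_CLOSE,np.ones((3,3)))
    for c in cv2.findContours(m,cv2.RETR_EXTERNAL,cv2.CHAIN_APPROX_NONE)[0]:
        if cv2.contourArea(c)<amin: continue
        p=np.array([at(s,u,v,z,fish)[:2] for u,v in c[:,0]])
        (x,y),(w,h),a=cv2.minAreaRect(p.astype(np.float32))
        if w<h: w,h,a=h,w,a+90
        print("px",c[:,0].mean(0).round(),"c",round(x,1),round(y,1),"long",round(w,1),"short",round(h,1),"yaw",round(a%180,1))
def hsv(s): return cv2.cvtColor(s["img"],cv2.COLOR_RGB2HSV)
E
python3 - <<'E'
from h import *
st();s=W("w3");H=hsv(s);x=px(s,(462,-172,9),True);print(x, H[int(x[1]),int(x[0])])
m=(H[...,1]<70)&(H[...,2]>40)
m[:, :]&=True
a=px(s,(462,-172,9),True).astype(int); k=np.zeros_like(m);k[max(0,a[1]-75):a[1]+75,max(0,a[0]-75):a[0]+75]=1
blobs(s,m&k,9)
E
```

```text
time: 5.82
tool_pos: [461.2, -264.6, 251.3]
tcp_rot: [-180.0, -0.1, 99.5]
ft_force: [-0.2, 0.6, -0.4]
finger_gap: 29.1
grip_force: 39.8
t 5.83 pos [ 461.2 -264.6  251.3] rot [-1.80e+02 -1.00e-01  9.95e+01] F [-0.2  0.6 -0.4] gap 29.1 grip 39.8
w3 scale 1.5625 None
[283.36273221  77.21617338] [120   2 139]
px [282.  81.] c 462.2 -173.8 long 82.1 short 46.4 yaw 99.3
```

```bash
python3 - <<'E'
from h import *
go(462.2,-173.8,187,99.3)
E
python3 -m jog '.45 .07 0 0 0 0 1;.44 .06 0 0 0 0 1;0 0 .3 0 0 0 1;0 0 .2 0 0 0 1;0 0 0 0 0 0 1'
python3 - <<'E'
from h import *
go(462.2,-173.8,187,99.3)
E
```

```text
shift [0.887 0.159 0.644] turn z 0.005
time: 6.5
tool_pos: [458.5, -172.8, 200.1]
tcp_rot: [-179.8, -0.1, 99.7]
ft_force: [0.1, 0.3, 0.1]
finger_gap: 28.9
grip_force: 39.8
shift [-0.016  0.035  0.131] turn z 0.006
```

```bash
python3 -m jog '-.01 .035 .06 0 0 0 1;0 0 .07 0 0 0 1;0 0 0 0 0 0 1;0 0 0 0 0 0 1;0 0 0 0 0 0 0.1' ; python3 -m jog '0 0 0 0 0 0 -.1;0 0 0 0 0 0 -.1;0 0 0 0 0 0 -.1;0 0 -.3 0 0 0 -1;0 0 -.4 0 0 0 -1'
python3 - <<'E'
from h import *
go(465.6,21.2,260,89)
E
```

```text
time: 7.12
tool_pos: [463.3, -175.3, 189.0]
tcp_rot: [180.0, 0.0, 99.5]
ft_force: [-0.0, 0.3, -0.3]
finger_gap: 38.4
grip_force: 0.0
time: 7.75
tool_pos: [462.4, -174.8, 258.2]
tcp_rot: [-179.9, -0.1, 99.5]
ft_force: [0.5, 0.5, -0.1]
finger_gap: 81.0
grip_force: 0.0
shift [ 1.928  0.356 -0.015] turn z 0.175
```

```bash
python3 -m jog '.5 .1 0 0 0 .08 -1;.5 .07 0 0 0 .095 -1;.5 .0 0 0 0 0 -1;0 0 0 0 0 0 -1;0 0 0 0 0 0 -1'
python3 - <<'E'
from h import *
st();s=W("w4",(180,20,380,170));H=hsv(s)
print(px(s,(465.6,21,17),True))
print("strip/orange");blobs(s,(H[...,1]>150)&(H[...,2]>150)&(H[...,0]>15)&(H[...,0]<30),22)
E
```

```text
time: 8.38
tool_pos: [468.5, -23.9, 258.8]
tcp_rot: [180.0, 0.0, 89.1]
ft_force: [0.8, -0.1, 0.2]
finger_gap: 85.5
grip_force: 0.0
t 8.38 pos [468.5 -23.9 258.8] rot [180.    0.   89.1] F [ 0.8 -0.1  0.2] gap 85.5 grip 0.0
w4 scale 4.0 (180, 20, 380, 170)
[254.4494697  141.71994291]
strip/orange
```

View pics/w4.png

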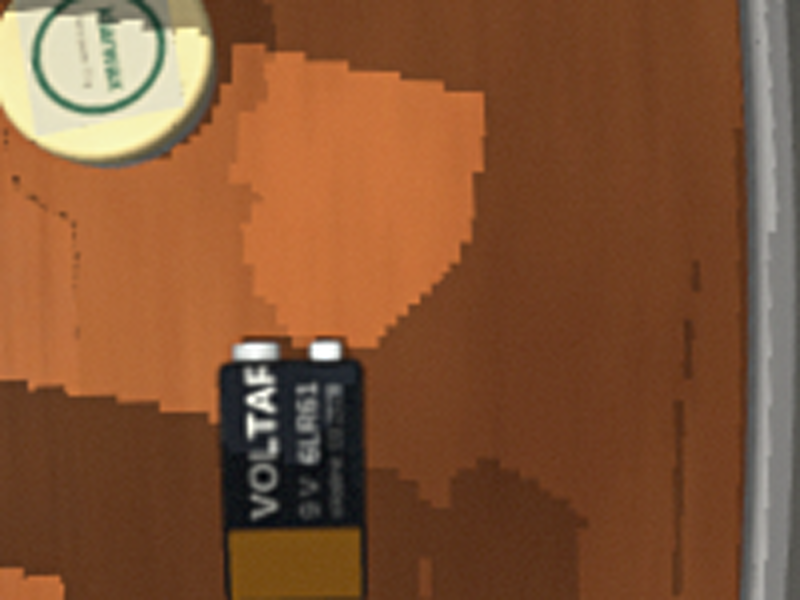

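The crop shows the battery's front edge from (220,362) to (363,360), with its sides running down to (228,600) and (365,600). The terminals point to +y, and the tin is at about (100,55).

Run:
```python
from h import *
s=pickle.load(open("w4.pkl","rb"))
f=lambda u,v:at(s,u/4+180,v/4+20,17,True)[:2]
a,b,c,d=f(220,362),f(363,360),f(365,598),f(228,598)
F=(a+b)/2;B=(c+d)/2;u=(F-B)/np.linalg.norm(F-B);print(F,B,np.linalg.norm(a-b),"yaw",np.degrees(np.arctan2(u[1],u[0])));c=F-u*22.5;print("batt",c)
p=np.array([f(u,v) for u,v in [(215,60),(105,160)]]);print("tin edge",p)
go(c[0],c[1],181,89)
```

```text
[464.85569481  43.43435913] [464.99647447   0.81944511] 24.978210862361465 yaw 90.18927765680182
batt [464.93002384  20.9344819 ]
tin edge [[452.36866111  97.88844978]
 [432.81552604  80.52647189]]
shift [ 0.453 -0.043  0.777] turn z 0.0
```

```bash
python3 -m jog '.45 -.04 0 0 0 -.015 -1;0 0 .4 0 0 0 -1;0 0 .38 0 0 0 -1;0 0 0 0 0 0 -1;0 0 0 0 0 0 1' 40;  python3 -m jog '0 0 0 0 0 0 1;0 0 0 0 0 0 1;0 0 0 0 0 0 1;0 0 0 0 0 0 1;0 0 0 0 0 0 1'; python3 -m jog '0 0 -.4 0 0 0 1;0 0 -.4 0 0 0 1;-.6 0 0 0 0 .05 1;-.6 0 0 0 0 .05 1;-.6 0 0 0 0 0 1'
python3 - <<'E'
from h import *
st();go(461,-440,260,84)
E
```

```text
time: 9.05
tool_pos: [465.9, 20.4, 181.9]
tcp_rot: [179.9, 0.0, 89.9]
ft_force: [0.9, -0.0, -0.2]
finger_gap: 69.9
grip_force: 0.0
time: 9.68
tool_pos: [466.0, 21.2, 182.1]
tcp_rot: [179.9, 0.0, 89.9]
ft_force: [-1.3, -0.9, 5.1]
finger_gap: 24.9
grip_force: 39.5
time: 10.3
tool_pos: [455.5, -159.9, 261.6]
tcp_rot: [179.9, 0.0, 83.9]
ft_force: [0.7, -0.1, -0.6]
finger_gap: 25.0
grip_force: 39.8
t 10.3 pos [ 455.5 -159.9  261.6] rot [179.9   0.   83.9] F [ 0.7 -0.1 -0.6] gap 25.0 grip 39.8
shift [-2.78   0.35   0.018] turn z -0.001
```

```bash
python3 -m jog '-.53 .07 0 0 0 0 1;-.53 .07 0 0 0 0 1;-.53 .07 0 0 0 0 1;-.53 .07 0 0 0 0 1;-.53 .07 0 0 0 0 1'; python3 -m jog '0 0 0 0 0 0 1;0 0 0 0 0 0 1'
python3 - <<'E'
from h import *
st();s=W("w5");H=hsv(s)
m=(H[...,1]<70)&(H[...,2]>40)
for n,c in(("nB",(461,-371,9)),("nT",(458,-268,9))):
    a=px(s,c,True).astype(int); k=np.zeros_like(m);k[max(0,a[1]-70):a[1]+70,max(0,a[0]-70):a[0]+70]=1;print(n,a);blobs(s,m&k,9)
go(461.2,-371,187,84)
E
```

```text
time: 10.92
tool_pos: [462.3, -427.3, 261.1]
tcp_rot: [180.0, 0.0, 83.9]
ft_force: [0.7, 0.4, -0.3]
finger_gap: 24.6
grip_force: 39.8
time: 11.18
tool_pos: [462.2, -425.4, 260.5]
tcp_rot: [-180.0, -0.0, 83.9]
ft_force: [-0.4, 0.1, -0.6]
finger_gap: 24.6
grip_force: 39.8
t 11.18 pos [ 462.2 -425.4  260.5] rot [-180.    -0.    83.9] F [-0.4  0.1 -0.6] gap 24.6 grip 39.8
w5 scale 1.5625 None
nB [250 128]
px [250. 128.] c 461.0 -371.3 long 61.6 short 42.7 yaw 80.2
nT [231  -4]
px [230.  13.] c 455.0 -285.0 long 55.4 short 29.2 yaw 171.5
shift [ 0.533 -0.068  0.736] turn z -0.001
```

```bash
python3 -m jog '.52 -.07 .3 0 0 .025 1;0 0 .3 0 0 0 1;0 0 0 0 0 0 1;0 0 0 0 0 0 1'
python3 - <<'E'
from h import *
go(461,-372.8,186.5,82)
E
```

```text
time: 11.72
tool_pos: [461.6, -373.2, 202.4]
tcp_rot: [179.9, 0.1, 82.5]
ft_force: [0.1, 0.5, -0.7]
finger_gap: 24.7
grip_force: 39.8
shift [ 0.004 -0.007  0.159] turn z 0.008
```

```bash
python3 -m jog '0 0 .08 0 0 0 1;0 0 .07 0 0 0 1;0 0 0 0 0 0 1;0 0 0 0 0 0 1;0 0 0 0 0 0 0.1' ; python3 -m jog '0 0 0 0 0 0 0;0 0 0 0 0 0 0;0 0 0 0 0 0 0;0 0 -.3 0 0 0 -1;0 0 -.4 0 0 0 -1';  python3 - <<'E'
from h import *
st();s=W("w6",(160,150,360,300));go(460,40,260,82)
E
```

```text
time: 12.35
tool_pos: [460.9, -373.2, 185.8]
tcp_rot: [-180.0, -0.0, 82.4]
ft_force: [0.4, -0.2, 0.1]
finger_gap: 38.1
grip_force: 0.0
time: 12.98
tool_pos: [460.3, -372.5, 255.0]
tcp_rot: [-179.9, -0.1, 82.4]
ft_force: [0.3, -0.5, 0.9]
finger_gap: 76.9
grip_force: 0.0
t 12.97 pos [ 460.3 -372.5  255. ] rot [-1.799e+02 -1.000e-01  8.240e+01] F [ 0.3 -0.5  0.9] gap 76.9 grip 0.0
w6 scale 4.0 (160, 150, 360, 300)
shift [ 4.104 -0.567  0.006] turn z 0.007
```

View pics/w6.png

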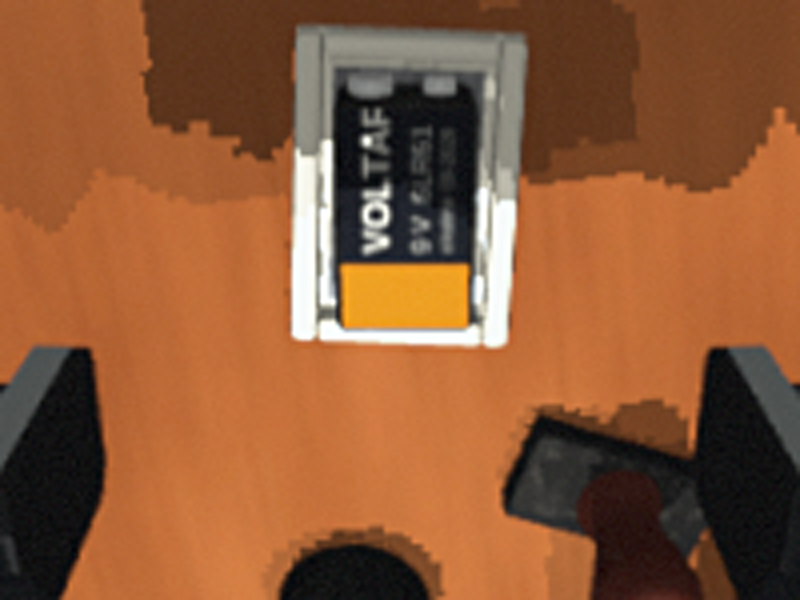

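The battery lies in its nest (centre about (405,200)).

```bash
python3 -m jog '.58 -.12 0 0 0 -.02 -1;.58 -.12 0 0 0 -.02 -1;.58 -.1 0 0 0 -.02 -1;.58 -.08 0 0 0 -.02 -1;.58 -.05 0 0 0 -.02 -1';python3 -m jog '.58 -.05 0 0 0 0 -1;.58 -.05 0 0 0 0 -1;0 0 0 0 0 0 -1;0 0 0 0 0 0 -1'
python3 - <<'E'
from h import *
st();s=W("w7");H=hsv(s)
a=px(s,(432,101,18),True).astype(int);print(a,H[a[1],a[0]],H[a[1]+12,a[0]])
m=(H[...,1]<140)&(H[...,2]>150)&(H[...,0]>18)
k=np.zeros_like(m);k[max(0,a[1]-60):a[1]+60,max(0,a[0]-60):a[0]+60]=1
blobs(s,m&k,18)
E
```

```text
time: 13.65
tool_pos: [439.8, -78.1, 255.9]
tcp_rot: [179.9, 0.0, 88.4]
ft_force: [1.0, -0.0, 0.9]
finger_gap: 85.3
grip_force: 0.0
time: 14.15
tool_pos: [433.5, 36.4, 255.8]
tcp_rot: [180.0, 0.0, 88.5]
ft_force: [-0.4, -1.5, -1.2]
finger_gap: 85.1
grip_force: 0.0
t 14.15 pos [433.5  36.4 255.8] rot [180.    0.   88.5] F [-0.4 -1.5 -1.2] gap 85.1 grip 0.0
w7 scale 1.5625 None
[254 114] [ 25  34 239] [ 27  32 238]
px [254. 114.] c 431.5 101.4 long 38.6 short 38.3 yaw 178.4
```

```bash
python3 -c "
from h import *
go(431.5,101.4,181)"
python3 -m jog '.325 0 0 0 0 0 -.4;.325 .02 0 0 0 0 -.4;0 0 .3 0 0 0 -.4;0 0 .25 0 0 0 -.4;0 0 .19 0 0 0 -.4'; python3 -m jog '0 0 0 0 0 0 -.4;0 0 0 0 0 0 1;0 0 0 0 0 0 1;0 0 0 0 0 0 1;0 0 0 0 0 0 1' 40; python3 -m jog '0 0 0 0 0 0 1;0 0 -.4 0 0 0 1;0 0 -.4 0 0 0 1;-.6 0 0 0 0 0 1;-.6 0 0 0 0 0 1';python3 -c "
from h import *
go(457,-330,260)"
```

```text
shift [ 0.656 -0.039  0.748] turn z -0.0
time: 14.82
tool_pos: [437.3, 99.6, 180.5]
tcp_rot: [-179.9, 0.0, 88.3]
ft_force: [-0.1, -0.3, -0.5]
finger_gap: 60.0
grip_force: 0.0
time: 15.45
tool_pos: [438.0, 101.2, 182.9]
tcp_rot: [179.9, 0.0, 88.4]
ft_force: [0.0, -3.6, 6.6]
finger_gap: 38.0
grip_force: 40.6
time: 16.08
tool_pos: [434.1, -19.2, 262.8]
tcp_rot: [179.9, 0.0, 88.6]
ft_force: [1.5, -1.0, -0.7]
finger_gap: 38.1
grip_force: 40.3
shift [-3.102  0.304  0.03 ] turn z -0.0
```

```bash
python3 -m jog '-.53 .06 0 0 0 0 1;-.53 .06 0 0 0 0 1;-.53 .06 0 0 0 0 1;-.53 .06 0 0 0 0 1;-.53 .06 0 0 0 0 1'; python3 -m jog '-.4 0 0 0 0 0 1;0 0 0 0 0 0 1;0 0 0 0 0 0 1'
python3 - <<'E'
from h import *
st();s=W("w8");H=hsv(s)
m=(H[...,1]<60)&(H[...,2]>80)
a=px(s,(458,-270,9),True).astype(int); k=np.zeros_like(m);k[max(0,a[1]-60):a[1]+60,max(0,a[0]-60):a[0]+60]=1;blobs(s,m&k,9)
go(458,-270,187,88.5)
E
```

```text
time: 16.7
tool_pos: [456.6, -286.0, 261.8]
tcp_rot: [180.0, -0.0, 88.4]
ft_force: [1.5, -0.1, -0.2]
finger_gap: 37.6
grip_force: 40.3
time: 17.08
tool_pos: [455.4, -323.7, 261.3]
tcp_rot: [-180.0, -0.1, 88.4]
ft_force: [0.9, -0.7, -0.2]
finger_gap: 37.7
grip_force: 40.3
t 17.07 pos [ 455.4 -323.7  261.3] rot [-1.80e+02 -1.00e-01  8.84e+01] F [ 0.9 -0.7 -0.2] gap 37.7 grip 40.3
w8 scale 1.5625 None
px [260. 128.] c 457.1 -269.5 long 55.1 short 54.8 yaw 178.6
shift [0.533 0.011 0.744] turn z -0.001
```

```bash
python3 -m jog '.54 0 .3 0 0 0 1;0 0 .3 0 0 0 1;0 0 0 0 0 0 1;0 0 0 0 0 0 1' ; python3 -c "
from h import *
go(457.1,-269.5,187)"
```

```text
time: 17.62
tool_pos: [457.6, -270.2, 203.0]
tcp_rot: [179.9, 0.0, 88.5]
ft_force: [0.4, 0.8, 0.1]
finger_gap: 37.8
grip_force: 40.3
shift [ 0.007 -0.005  0.16 ] turn z -0.0
```

```bash
python3 -m jog '0 0 .08 0 0 0 1;0 0 .08 0 0 0 1;0 0 0 0 0 0 1;0 0 0 0 0 0 1;0 0 0 0 0 0 0' ; python3 -m jog '0 0 0 0 0 0 -.2;0 0 0 0 0 0 -.2;0 0 0 0 0 0 -.2;0 0 -.3 0 0 0 -.2;0 0 -.4 0 0 0 -1';  python3 -m jog '.5 .1 -.2 0 0 0 -1;.5 .1 -.2 0 0 0 -1;.5 .1 -.2 0 0 0 -1;.5 .1 -.2 0 0 0 -1;.5 .1 -.2 0 0 0 -1'; python3 -m jog '.5 .0 0 0 0 .05 -1;.4 0 0 0 0 .16 -1;0 0 0 0 0 .175 -1;0 0 0 0 0 .175 -1;0 0 0 0 0 .175 -1';python3 -m jog '0 0 0 0 0 .175 -1;0 0 0 0 0 .175 -1;0 0 0 0 0 .175 -1;0 0 0 0 0 .175 -1;0 0 0 0 0 .175 -1'; python3 -m jog '0 0 0 0 0 .05 -1;0 0 0 0 0 0 -1';python3 - <<'E'
from h import *
st();s=W("w9");print(np.round(s["extrinsics"],3))
E
```

```text
time: 18.25
tool_pos: [457.1, -270.5, 185.8]
tcp_rot: [180.0, 0.0, 88.4]
ft_force: [-0.0, 0.1, 0.2]
finger_gap: 42.8
grip_force: 0.0
time: 18.88
tool_pos: [456.4, -269.9, 255.2]
tcp_rot: [-179.9, -0.1, 88.4]
ft_force: [0.1, -1.0, 0.4]
finger_gap: 67.7
grip_force: 0.0
time: 19.5
tool_pos: [513.9, -20.1, 356.6]
tcp_rot: [180.0, 0.0, 88.4]
ft_force: [2.7, -0.6, 0.8]
finger_gap: 85.5
grip_force: 0.0
time: 20.12
tool_pos: [518.3, 68.3, 355.6]
tcp_rot: [-180.0, 0.0, 44.0]
ft_force: [0.1, 0.6, 1.1]
finger_gap: 85.6
grip_force: 0.0
time: 20.75
tool_pos: [518.4, 68.1, 355.7]
tcp_rot: [180.0, 0.0, -8.5]
ft_force: [0.2, -0.8, -0.1]
finger_gap: 85.6
grip_force: 0.0
time: 21.0
tool_pos: [518.4, 68.1, 355.6]
tcp_rot: [180.0, 0.0, -11.1]
ft_force: [0.2, 0.7, -0.1]
finger_gap: 85.2
grip_force: 0.0
t 21.0 pos [518.4  68.1 355.6] rot [180.    0.  -11.1] F [ 0.2  0.7 -0.1] gap 85.2 grip 0.0
w9 scale 1.5625 None
[[-1.92000e-01 -9.41000e-01 -2.79000e-01  5.89088e+02]
 [-9.81000e-01  1.84000e-01  5.40000e-02  5.27150e+01]
 [-0.00000e+00  2.84000e-01 -9.59000e-01  3.23864e+02]
 [ 0.00000e+00  0.00000e+00  0.00000e+00  1.00000e+00]]
```

View pics/w9.png

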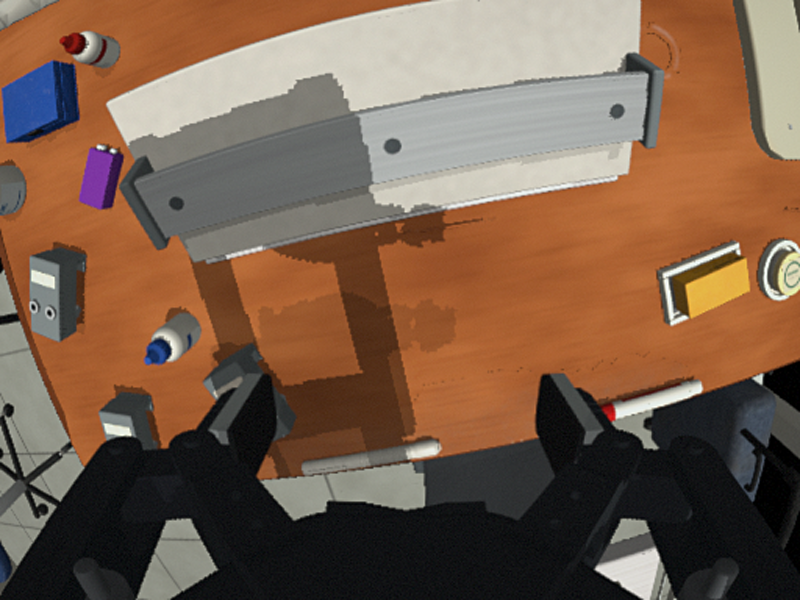

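The rail's screws are at (176,203), (392,146) and (617,111). Its upper edge runs (150,171) to (628,77) and its lower edge (170,238) to (640,142). The strip box and tin sit in their nests.

```bash
cat > fit.py <<'E'
from h import *
from scipy.optimize import least_squares
def Rr(yaw): return Ro.from_euler("z",yaw,degrees=True).as_matrix()@Ro.from_euler("y",-30,degrees=True).as_matrix()
def model(p,q): return np.array([p[0],p[1],p[2]])+Rr(p[3])@np.array(q,float)
def edges(s,p,fish,n=25,win=5):
    "refine edge points across the bar in grey image around predicted lines x=+-21"
    g=cv2.GaussianBlur(cv2.cvtColor(s["img"],cv2.COLOR_RGB2GRAY).astype(np.float32),(0,0),.8);out=[]
    for x in(21,-21):
        for y in np.linspace(-125,125,n):
            a=px(s,model(p,(x,y,0)),fish);b=px(s,model(p,(x*1.1,y,0)),fish);d=(b-a)/np.linalg.norm(b-a)
            t=np.arange(-win,win+.01,.25);P=a+t[:,None]*d
            v=cv2.remap(g,P[:,0].astype(np.float32)[None],P[:,1].astype(np.float32)[None],cv2.INTER_LINEAR)[0]
            k=np.abs(np.gradient(v));i=k.argmax()
            if k[i]>2: out.append((x,y,*P[i],*d))
    return out
def fit(views,p,fixz=None,it=4,win=5):
    for _ in range(it):
        obs=[(s,f,edges(s,p,f,win=win),sc) for s,f,sc in views]
        def res(q):
            q=[*q[:3],q[3]] if fixz is None else [q[0],q[1],fixz,q[3]]
            r=[]
            for s,f,e,sc in obs:
                r+=[(px(s,model(q,(x,y,0)),f)-(u,v))@np.array((a,b)) for x,y,u,v,a,b in e]
                r+=[c for y,pt in sc for c in (px(s,model(q,(0,y,0)),f)-pt)]
            return r
        o=least_squares(res,p,loss="soft_l1");p=o.x
        if fixz is not None: p[2]=fixz
    r=np.abs(res(p));print(np.round(p,2),"n",len(r),"med",np.median(r).round(2),"cost",round(o.cost,2));return p
E
python3 - <<'E'
from fit import *
s=pickle.load(open("w9.pkl","rb"));k=1.5625
sc=[(0,np.array((392,146))/k)]
for z in (80,83,86): fit([(s,True,sc)],[600,59,z,1],fixz=z)
p=fit([(s,True,sc)],[600,59,83,1])
for u,v in((176,203),(617,111)):
    print([y for y in range(-130,131,2) if np.linalg.norm(px(s,model(p,(0,y,0)),True)-np.array((u,v))/k)<1.7])
t=pickle.load(open("top.pkl","rb"));sd=pickle.load(open("side.pkl","rb"))
fit([(t,False,[])],[*p],fixz=83,win=3);fit([(s,True,sc),(sd,False,[])],p,win=3)
E
```

```text
[601.92  57.29  80.     1.01] n 43 med 1.36 cost 72.92
[599.97  57.6   83.     1.41] n 51 med 3.29 cost 111.98
[599.71  57.49  86.     1.02] n 51 med 2.81 cost 98.36
[598.28  56.95 112.15   0.78] n 51 med 0.31 cost 16.75
[108, 110]
[-110]
[  528.82 -1305.7     83.     -20.99] n 0 med nan cost 0.0
[598.71  57.21 103.47   0.88] n 79 med 1.76 cost 80.18
  return _methods._mean(a, axis=axis, dtype=dtype,
  ret = ret.dtype.type(ret / rcount)
```

Run:
```python
from fit import *
s=pickle.load(open("w9.pkl","rb"));k=1.5625
p=[599,57.5,83,1]
g=s["img"].copy()
for x in(21,-21):
    for y in range(-144,145,24):
        a=px(s,model(p,(x,y,0)),True);cv2.circle(g,tuple(np.round(a*16).astype(int)),8,(255,0,0),-1,shift=4)
im=cv2.resize(g[30:170,70:430,::-1],None,fx=2.2,fy=2.2,interpolation=cv2.INTER_CUBIC);cv2.imwrite("pics/rail.png",im);print(im.shape)
for w in (2,3):
    for z in (80,83,86): fit([(s,True,[(0,np.array((392,146))/k)])],[600+(83-z)*.1,57.5,z,1],fixz=z,win=w)
```

```text
(308, 792, 3)
[600.3   57.49  80.     2.58] n 24 med 0.59 cost 9.19
[600.14  57.49  83.     2.52] n 24 med 0.45 cost 5.41
[599.53  57.55  86.     1.93] n 30 med 0.55 cost 11.76
[602.62  57.33  80.     0.73] n 29 med 0.29 cost 9.2
[6.021e+02 5.736e+01 8.300e+01 5.800e-01] n 30 med 0.35 cost 8.67
[601.7   57.35  86.     0.64] n 29 med 0.41 cost 7.43
```

View pics/rail.png

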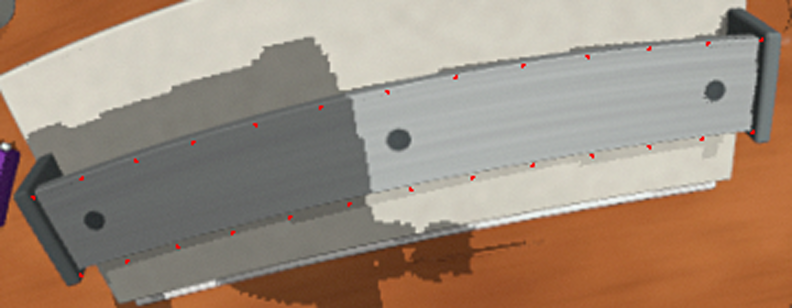

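Overlay fits: the rail is at about (600.5, 57.4, 83), yaw 0.8. Next is the module with three openings.

```bash
python3 -m jog '-.4 -.34 .0 0 0 0 -1;-.4 -.34 .2 0 0 0 -1;-.4 -.34 .2 0 0 0 -1;0 0 .2 0 0 -.173 -1;0 0 0 0 0 -.173 -1'; python3 -m jog '0 0 0 0 0 -.173 -1;0 0 0 0 0 0 -1;0 0 0 0 0 0 -1';python3 - <<'E'
from h import *
st();s=W("w10",(100,60,400,285));print(px(s,(446,200,40),True))
E
```

```text
time: 21.68
tool_pos: [419.1, 191.9, 293.8]
tcp_rot: [180.0, 0.2, 10.1]
ft_force: [-0.8, 0.6, 0.7]
finger_gap: 85.3
grip_force: 0.0
time: 22.05
tool_pos: [420.5, 191.4, 295.8]
tcp_rot: [-180.0, -0.0, 19.8]
ft_force: [-0.8, 0.4, -0.2]
finger_gap: 85.6
grip_force: 0.0
t 22.05 pos [420.5 191.4 295.8] rot [-180.    -0.    19.8] F [-0.8  0.4 -0.2] gap 85.6 grip 0.0
w10 scale 2.6666666666666665 (100, 60, 400, 285)
[258.30091976 163.83372239]
```

View pics/w10.png

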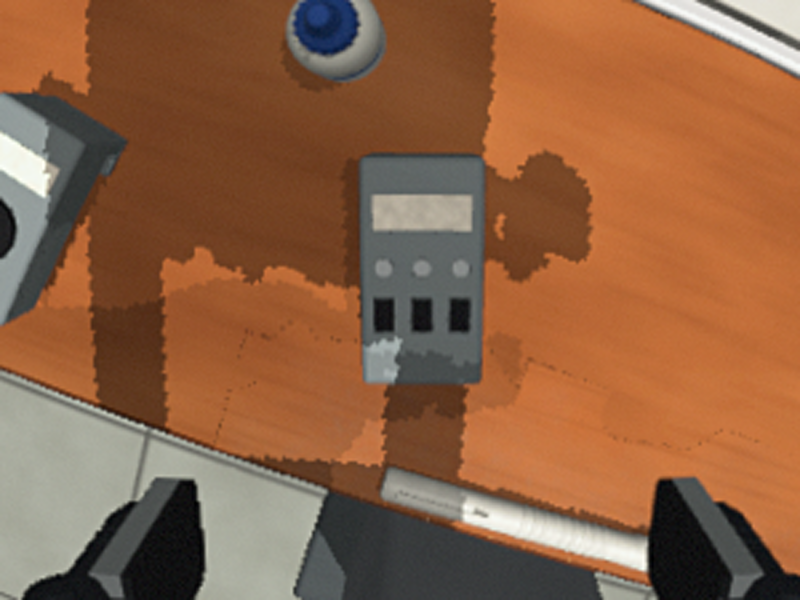

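The module's top face has corners (360,157), (483,157), (481,383), (364,383), with the label (lip) end at the top. The blue-capped bottle is at (330,35), clear of the fingers.

Run:
```python
from h import *
s=pickle.load(open("w10.pkl","rb"))
c=rect(s,"mod c",[(360,157),(483,157),(481,383),(364,383)],40.5,8/3,(100,60))
go(c[0],c[1],191,19.5)
```

```text
mod c [447.2 200.5] yaw edge(3,4)->(1,2) 20.1 len 66.6 wid 34.7
shift [0.282 0.004 1.048] turn z 0.005
```

```bash
python3 -m jog '.28 0 .2 0 0 0 -1;0 0 .45 0 0 0 -1;0 0 .39 0 0 0 -1;0 0 0 0 0 0 -1;0 0 0 0 0 0 -1';python3 -c "
from h import *
go(447.2,200.5,191,20.1)"
```

```text
time: 22.72
tool_pos: [447.4, 201.1, 193.1]
tcp_rot: [180.0, -0.1, 19.9]
ft_force: [0.6, -0.3, 0.1]
finger_gap: 85.3
grip_force: 0.0
shift [-0.004  0.005  0.021] turn z -0.003
```

```bash
python3 -m jog '0 0 .01 0 0 0 1;0 0 0 0 0 0 1;0 0 0 0 0 0 1;0 0 0 0 0 0 1;0 0 0 0 0 0 1' 60; python3 -m jog '0 0 0 0 0 0 1;0 0 0 0 0 0 1' ; python3 -m jog '0 0 -.4 0 0 0 1;0 0 -.5 0 0 0 1;0 0 -.4 0 0 .16 1;0 0 0 0 0 .16 1;0 0 0 0 0 0 1';python3 -c "
from h import *
go(609,-22.6,315,0.8)"
```

```text
time: 23.35
tool_pos: [447.2, 201.1, 191.9]
tcp_rot: [180.0, -0.1, 20.0]
ft_force: [-2.5, -0.4, 5.5]
finger_gap: 35.4
grip_force: 59.5
time: 23.6
tool_pos: [447.2, 201.1, 191.8]
tcp_rot: [180.0, -0.1, 20.0]
ft_force: [-1.8, -0.7, 6.5]
finger_gap: 35.3
grip_force: 59.5
time: 24.22
tool_pos: [446.7, 200.9, 321.1]
tcp_rot: [-180.0, -0.0, 0.8]
ft_force: [-0.2, 0.1, -2.3]
finger_gap: 34.8
grip_force: 61.1
shift [1.59  2.259 0.062] turn z 0.0
```

```bash
python3 -m jog '.32 .45 0 0 0 0 1;.32 .45 0 0 0 0 1;.32 .45 0 0 0 0 1;.32 .45 0 0 0 0 1;.31 .45 0 0 0 0 1'; python3 -m jog '0 0 0 0 0 0 1;0 0 0 0 0 0 1;0 0 .1 0 0 0 1;0 0 0 0 0 0 1';python3 - <<'E'
from h import *
go(609,-22.6,272.4+5,0.8)
s=W("w11");import cv2
E
```

```text
time: 24.85
tool_pos: [609.2, -23.4, 319.2]
tcp_rot: [-180.0, 0.1, 1.0]
ft_force: [0.8, 0.5, -1.8]
finger_gap: 34.8
grip_force: 61.0
time: 25.35
tool_pos: [607.8, -20.8, 309.1]
tcp_rot: [-180.0, 0.1, 0.9]
ft_force: [-0.2, -0.2, -2.0]
finger_gap: 34.9
grip_force: 61.0
shift [0.012 0.019 0.317] turn z 0.002
w11 scale 1.5625 None
```

View pics/w11.png

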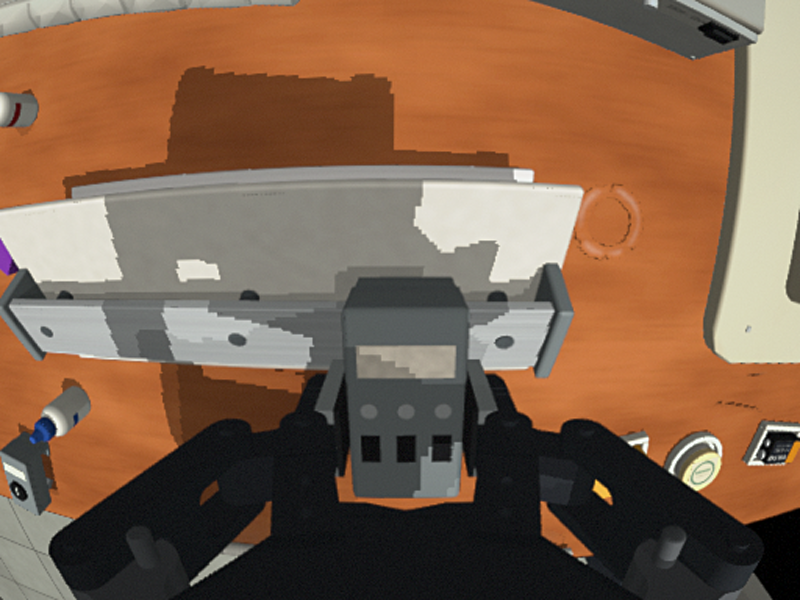

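The module is held over the right part of the rail. Screws are now visible at (46,331), (237,340) and (504,342), so I can triangulate the rail from the two views.

Run:
```python
from h import *
A=pickle.load(open("w9.pkl","rb"));B=pickle.load(open("w11.pkl","rb"));k=1.5625
for a,b in (((176,203),(46,331)),((392,146),(237,340)),((617,111),(504,342))):
    M=np.zeros((3,3));v=np.zeros(3)
    for s,q in((A,a),(B,b)):
        o,d=ray(s,q[0]/k,q[1]/k,True);d/=np.linalg.norm(d);Q=np.eye(3)-np.outer(d,d);M+=Q;v+=Q@o
    print(np.linalg.solve(M,v).round(1))
# held module face corners check: top face at z = tcp-164.4+13
z=sense()["tool_pos"][2]-164.4+13
s=B;rect(s,"held",[(344,318),(467,318),(460,497),(352,497)],z)
st()
```

```text
[598.4 182.5  82. ]
[599.7  57.4  82.3]
[601.3 -67.6  82.2]
held [607.1 -22.4] yaw edge(3,4)->(1,2) 1.1 len 63.1 wid 34.6
t 25.4 pos [608.1 -20.9 309.8] rot [-1.8e+02  1.0e-01  9.0e-01] F [-0.1  0.3 -1.9] gap 34.9 grip 61.0
```

```bash
python3 -m jog '0 0 .15 0 0 0 1;0 0 .15 0 0 0 1;0 0 0 0 0 0 1;0 0 .07 0 0 0 1;0 0 0 0 0 0 1';python3 -m jog '0 0 0 0 0 0 1;0 0 0 0 0 0 1' ;python3 -c "
from h import *
st();go(599.9,-20.9,271.9,0.7)"
```

```text
time: 26.02
tool_pos: [608.6, -21.9, 273.2]
tcp_rot: [-180.0, 0.0, 0.8]
ft_force: [0.3, 0.4, -2.4]
finger_gap: 34.4
grip_force: 61.0
time: 26.28
tool_pos: [609.0, -21.9, 274.2]
tcp_rot: [180.0, -0.0, 0.8]
ft_force: [-0.4, -0.5, -2.2]
finger_gap: 34.9
grip_force: 61.0
t 26.27 pos [609.  -21.9 274.2] rot [180.   -0.    0.8] F [-0.4 -0.5 -2.2] gap 34.9 grip 61.0
shift [-0.091 -0.012  0.022] turn z 0.001
```

```bash
python3 -m jog '0 0 .02 0 0 0 1;-.03 0 0 0 0 0 1;0 0 0 0 0 0 1';python3 -m jog '-.03 0 0 0 0 0 1;0 0 0 0 0 0 1;0 0 0 0 0 0 1' ;python3 -m jog '-.03 0 0 0 0 0 1;0 0 0 0 0 0 1;0 0 0 0 0 0 1';python3 -c "
from h import *
for i in range(4): W('tmp') if 0 else 0
st()"
```

```text
time: 26.65
tool_pos: [605.5, -21.9, 271.6]
tcp_rot: [-180.0, 0.0, 0.8]
ft_force: [-0.7, 0.7, -0.4]
finger_gap: 35.0
grip_force: 61.0
time: 27.02
tool_pos: [602.8, -22.0, 271.8]
tcp_rot: [-180.0, -0.0, 0.8]
ft_force: [0.5, 0.3, -2.0]
finger_gap: 34.9
grip_force: 61.0
time: 27.4
tool_pos: [599.7, -22.0, 271.7]
tcp_rot: [-180.0, 0.0, 0.8]
ft_force: [-0.6, 0.5, -2.2]
finger_gap: 34.5
grip_force: 61.0
t 27.4 pos [599.7 -22.  271.7] rot [-180.     0.     0.8] F [-0.6  0.5 -2.2] gap 34.5 grip 61.0
```

```bash
python3 -m jog '0 0 -.02 0 0 0 1;0 0 0 0 0 0 1;0 0 0 0 0 0 1'|sed -n '2p;4p'; python3 -m jog '0 0 -.01 0 0 0 1;0 0 0 0 0 0 1;0 0 0 0 0 0 1'|sed -n '2p;4p'; python3 -m jog '0 0 .03 0 0 0 1;0 0 .01 0 0 0 1;0 0 0 0 0 0 1;0 0 0 0 0 0 1'|sed -n '2p;4p'; python3 -m jog '0 0 .01 0 0 0 1;0 0 0 0 0 0 1;0 0 0 0 0 0 1'|sed -n '2p;4p'
```

```text
tool_pos: [599.7, -22.0, 273.5]
ft_force: [0.4, -0.6, -3.2]
tool_pos: [599.6, -22.0, 273.8]
ft_force: [4.8, -0.6, -15.1]
tool_pos: [599.9, -22.0, 271.2]
ft_force: [-0.3, 0.2, -2.1]
tool_pos: [600.0, -22.0, 270.4]
ft_force: [-2.2, 0.3, 6.2]
```

```bash
cat > tilt.py <<'E'
from h import *
u=np.array([.8660,.5]);n=np.array([-.5,.8660])
O=np.array([0,0.]);D=164.4
K=21*u-6*n
def pose(f,over=0,D=D):  # f in 0..1 -> TCP (X,Z) rel rail origin, tilt rad
    ph=np.radians(30*f+over);m=(1-f)*np.array([22,-19.7])+f*np.array([25,-19.])
    c,s=np.cos(ph),np.sin(ph);cen=K-np.array([c*m[0]-s*m[1],s*m[0]+c*m[1]])
    return cen-D*np.array([s,-c]),ph
def rows(fs,start,D=D,over=None):
    p,ph=np.array(start[:2],float),np.radians(start[2])
    for i,f in enumerate(fs):
        q,ph2=pose(f,0 if over is None else over[i],D);d=q-p
        tx=d@np.array([np.cos(ph),np.sin(ph)]);tz=d@np.array([np.sin(ph),-np.cos(ph)])
        print(round(f,2),"tx %.3f tz %.3f wy %.3f"%(tx/100,tz/100,np.degrees(ph2-ph)/60),"TCP rel",q.round(1));p,ph=q,ph2
E
python3 - <<'E'
from tilt import *
O=np.array([600.7,82.7]);q=sense();t=q["tool_pos"][[0,2]]-O;print(t)
rows(np.linspace(0,1,7),(*t,0))
print("abs final",pose(1)[0]+O)
E
```

```text
[ -0.73837185 187.6961631 ]
0.0 tx -0.001 tz -0.017 wy 0.000 TCP rel [ -0.8 189.4]
0.17 tx -0.164 tz 0.028 wy 0.083 TCP rel [-17.3 186.6]
0.33 tx -0.164 tz 0.028 wy 0.083 TCP rel [-33.4 182.4]
0.5 tx -0.164 tz 0.029 wy 0.083 TCP rel [-49.1 176.7]
0.67 tx -0.164 tz 0.029 wy 0.083 TCP rel [-64.2 169.7]
0.83 tx -0.164 tz 0.030 wy 0.083 TCP rel [-78.6 161.3]
1.0 tx -0.164 tz 0.030 wy 0.083 TCP rel [-92.2 151.6]
abs final [508.53536491 234.33305905]
```

```bash
python3 -m jog '0 0 -.017 0 0 0 1;-.164 0 .028 0 .083 0 1;0 0 0 0 0 0 1;0 0 0 0 0 0 1'; python3 -m jog '-.164 0 .028 0 .083 0 1;0 0 0 0 0 0 1;0 0 0 0 0 0 1'
```

```text
time: 29.52
tool_pos: [583.3, -22.2, 268.4]
tcp_rot: [-180.0, -4.9, 0.8]
ft_force: [0.1, 0.9, -1.4]
finger_gap: 34.4
grip_force: 62.8
time: 29.9
tool_pos: [567.5, -22.5, 264.4]
tcp_rot: [-180.0, -9.9, 0.8]
ft_force: [-1.1, -0.2, -2.0]
finger_gap: 35.0
grip_force: 62.9
```

```bash
python3 -m jog '-.164 0 .026 0 .083 0 1;0 0 0 0 0 0 1;0 0 0 0 0 0 1'; python3 -m jog '-.164 0 .028 0 .083 0 1;0 0 0 0 0 0 1;0 0 0 0 0 0 1';python3 -m jog '-.164 0 .03 0 .083 0 1;0 0 0 0 0 0 1;0 0 0 0 0 0 1'
```

```text
time: 30.28
tool_pos: [551.6, -22.6, 258.8]
tcp_rot: [-180.0, -14.8, 0.8]
ft_force: [-2.1, 0.1, -1.9]
finger_gap: 34.6
grip_force: 63.0
time: 30.65
tool_pos: [536.5, -22.8, 251.7]
tcp_rot: [-180.0, -19.8, 0.8]
ft_force: [-2.0, -0.4, -3.4]
finger_gap: 34.9
grip_force: 62.6
time: 31.02
tool_pos: [522.2, -23.1, 243.5]
tcp_rot: [-180.0, -24.7, 0.8]
ft_force: [0.4, 0.7, -6.1]
finger_gap: 34.8
grip_force: 62.3
```

```bash
python3 -m jog '-.164 0 .032 0 .083 0 1;0 0 0 0 0 0 1;0 0 0 0 0 0 1'; python3 -m jog '-.03 0 .015 0 .015 0 1;0 0 0 0 0 0 1;0 0 0 0 0 0 1'
```

```text
time: 31.4
tool_pos: [509.5, -23.4, 235.0]
tcp_rot: [180.0, -29.9, 0.8]
ft_force: [-1.3, 0.0, 1.7]
finger_gap: 34.8
grip_force: 63.2
time: 31.78
tool_pos: [507.9, -23.4, 233.5]
tcp_rot: [180.0, -30.9, 0.8]
ft_force: [-17.8, -1.1, 19.8]
finger_gap: 34.3
grip_force: 66.8
```

```bash
python3 -m jog '.03 0 -.015 0 -.015 0 1;0 0 0 0 0 0 1;0 0 0 0 0 0 -.3;0 0 0 0 0 0 -.3;0 0 0 0 0 0 -.3'; python3 -m jog '0 0 -.3 0 0 0 -.3;0 0 -.5 0 0 0 -.3;0 0 -.5 0 0 0 -.3;0 0 0 0 0 0 -1;0 0 0 0 0 0 -1'
python3 - <<'E'
from h import *
st();s=W("w12");H=hsv(s)
# module face predicted vs blob
import tilt
O=np.array([599.8,57.4,82.5]);R=Ro.from_euler("z",.7,degrees=True).as_matrix()@Ro.from_euler("y",-30,degrees=True).as_matrix()
for x,z in((30,26),(-38,26)):
  for y in(-98,-62): print((x,y),px(s,O+R@np.array([x,y-1.5,z]),True).round(1))
g=s["img"].copy()
for x in np.linspace(-38,30,9):
  for y in(-99.5,-63.5): cv2.circle(g,tuple(np.round(px(s,O+R@np.array([x,y,26]),True)*16).astype(int)),8,(255,0,0),-1,shift=4)
cv2.imwrite("pics/m1.png",cv2.resize(g[:,:,::-1],None,fx=1.5625,fy=1.5625,interpolation=cv2.INTER_CUBIC))
E
```

```text
time: 32.4
tool_pos: [508.5, -23.2, 233.8]
tcp_rot: [-180.0, -29.9, 0.8]
ft_force: [-0.2, 0.1, 0.8]
finger_gap: 55.7
grip_force: 0.0
time: 33.02
tool_pos: [443.7, -24.1, 346.6]
tcp_rot: [180.0, -29.9, 0.8]
ft_force: [0.1, -0.5, -0.6]
finger_gap: 85.4
grip_force: 0.0
t 33.02 pos [443.7 -24.1 346.6] rot [180.  -29.9   0.8] F [ 0.1 -0.5 -0.6] gap 85.4 grip 0.0
w12 scale 1.5625 None
(30, -98) [281.5 149.4]
(30, -62) [239.1 149.2]
(-38, -98) [279.8 223.8]
(-38, -62) [240.3 223.7]
```

View pics/m1.png

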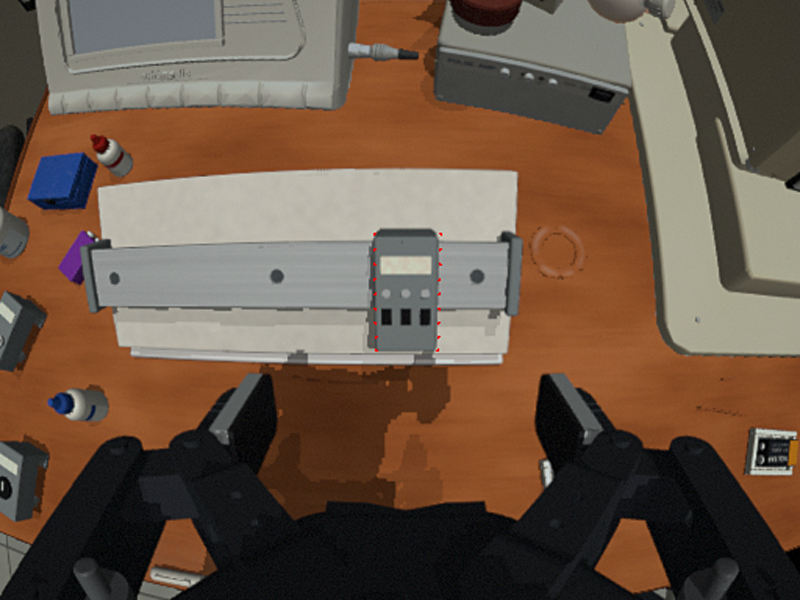

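Reprojected outline (red dots) coincides with the module at (405,290), so it sits flat on the rail. Next is the dial module, located by code.

```bash
python3 -m jog '0 0 0 0 -.166 0 -1;0 0 0 0 -.166 0 -1;0 0 0 0 -.166 0 -1;-.13 -.51 0 0 0 0 -1;-.13 -.51 0 0 0 0 -1' >/dev/null; python3 -m jog '-.13 -.51 0 0 0 0 -1;-.13 -.51 0.1 0 0 0 -1;-.13 -.51 0.1 0 0 0 -1;-.13 -.51 0.1 0 0 0 -1;-.13 -.51 .1 0 0 0 -1';python3 -m jog '0 0 0 0 0 0 -1;0 0 0 0 0 0 -1'
cat >> h.py <<'E'
def module(name,c):
    s=W(name);H=hsv(s);a=px(s,(*c,40),True).astype(int)
    m=(H[...,1]<90);k=np.zeros_like(m);r=65;k[max(0,a[1]-r):a[1]+r,max(0,a[0]-r):a[0]+r]=1
    print("pred px",a);blobs(s,m&k,40.5,400)
    bright=(H[...,1]<90)&(H[...,2]>170);print("label");blobs(s,bright&k,40.5,60)
E
python3 - <<'E'
from h import *
st();module("w13",(422,332))
E
```

```text
time: 34.33
tool_pos: [346.9, 333.2, 304.0]
tcp_rot: [179.9, 0.2, 0.8]
ft_force: [1.3, 0.1, -0.4]
finger_gap: 85.4
grip_force: 0.0
time: 34.58
tool_pos: [347.6, 331.5, 304.8]
tcp_rot: [179.9, 0.2, 0.8]
ft_force: [0.5, 0.1, 0.5]
finger_gap: 85.4
grip_force: 0.0
t 34.58 pos [347.6 331.5 304.8] rot [179.9   0.2   0.8] F [0.5 0.1 0.5] gap 85.4 grip 0.0
w13 scale 1.5625 None
pred px [257 101]
px [255. 100.] c 422.7 334.2 long 67.1 short 35.5 yaw 166.9
label
px [265.  78.] c 439.6 327.6 long 23.6 short 10.8 yaw 76.2
```

```bash
python3 -m jog '.375 -.02 .1 0 0 .116 -1;.375 .03 .1 0 0 .116 -1;0 0 .4 0 0 0 -1;0 0 0 0 0 0 -1;0 0 0 0 0 0 -1';python3 -c "
from h import *
st();go(422.7,334.2,192,-13.1)"
```

```text
time: 35.25
tool_pos: [422.7, 326.6, 247.5]
tcp_rot: [-180.0, -0.0, -13.2]
ft_force: [-0.1, -0.3, 0.1]
finger_gap: 85.3
grip_force: 0.0
t 35.25 pos [422.7 326.6 247.5] rot [-180.    -0.   -13.2] F [-0.1 -0.3  0.1] gap 85.3 grip 0.0
shift [-0.017 -0.074  0.555] turn z -0.002
```

```bash
python3 -m jog '-.017 -.074 .2 0 0 0 -1;0 0 .35 0 0 0 -1;0 0 0 0 0 0 -1;0 0 0 0 0 0 -1;0 0 0 0 0 0 1' 60;python3 -m jog '0 0 0 0 0 0 1;0 0 0 0 0 0 1;0 0 0 0 0 0 1;0 0 0 0 0 0 1;0 0 0 0 0 0 1';python3 -c "
from h import *
st()";python3 -m jog '0 0 -.4 0 0 0 1;0 0 -.5 0 0 0 1;0 0 -.4 0 0 -.115 1;0 0 0 0 0 -.115 1;0 0 0 0 0 0 1';python3 -c "
from h import *
go(607.7,57.4,320,0.7)"
```

```text
time: 35.88
tool_pos: [423.3, 335.3, 193.8]
tcp_rot: [-179.9, -0.1, -13.1]
ft_force: [-0.4, 0.9, 0.3]
finger_gap: 70.0
grip_force: 0.0
time: 36.5
tool_pos: [422.7, 334.9, 192.6]
tcp_rot: [-180.0, -0.0, -13.1]
ft_force: [-1.1, -1.0, 6.9]
finger_gap: 34.8
grip_force: 59.4
t 36.5 pos [422.7 334.9 192.6] rot [-180.    -0.   -13.1] F [-1.1 -1.   6.9] gap 34.8 grip 59.4
time: 37.12
tool_pos: [422.3, 334.6, 321.8]
tcp_rot: [-180.0, -0.0, 0.6]
ft_force: [-1.1, 0.3, -1.4]
finger_gap: 34.8
grip_force: 61.2
shift [1.824 2.792 0.018] turn z -0.001
```

```bash
python3 -m jog '.3 .465 0 0 0 0 1;.3 .465 0 0 0 0 1;.3 .465 0 0 0 0 1;.3 .465 0 0 0 0 1;.3 .465 0 0 0 0 1'>/dev/null; python3 -m jog '.3 .465 0 0 0 0 1;0 0 0 0 0 0 1;0 0 .2 0 0 0 1;0 0 0 0 0 0 1;0 0 0 0 0 0 1';python3 -c "
from h import *
st();go(606.8,57.4,274.5,.7)"
```

```text
time: 38.38
tool_pos: [604.8, 58.9, 300.7]
tcp_rot: [-180.0, 0.1, 0.7]
ft_force: [-0.2, -0.2, -2.5]
finger_gap: 35.1
grip_force: 61.2
t 38.38 pos [604.8  58.9 300.7] rot [-1.8e+02  1.0e-01  7.0e-01] F [-0.2 -0.2 -2.5] gap 35.1 grip 61.2
shift [0.02  0.015 0.262] turn z 0.0
```

```bash
python3 -m jog '.02 .015 0 0 0 0 1;0 0 .13 0 0 0 1;0 0 .13 0 0 0 1;0 0 0 0 0 0 1;0 0 0 0 0 0 1';python3 -m jog '0 0 0 0 0 0 1;0 0 0 0 0 0 1' ;python3 -c "
from h import *
st();go(599,57.4,272.8,0.7)"
```

```text
time: 39.0
tool_pos: [607.5, 56.3, 275.3]
tcp_rot: [-180.0, 0.0, 0.7]
ft_force: [-0.4, -0.7, -1.9]
finger_gap: 34.8
grip_force: 61.2
time: 39.25
tool_pos: [607.8, 56.3, 276.1]
tcp_rot: [180.0, -0.1, 0.7]
ft_force: [-0.0, -0.6, -2.0]
finger_gap: 34.8
grip_force: 61.2
t 39.25 pos [607.8  56.3 276.1] rot [ 1.8e+02 -1.0e-01  7.0e-01] F [-0.  -0.6 -2. ] gap 34.8 grip 61.2
shift [-0.088 -0.012  0.033] turn z -0.001
```

Then lower, draw in and run the up/down contact test as before.

```bash
python3 -m jog '0 0 .033 0 0 0 1;-.03 0 0 0 0 0 1;-.03 0 0 0 0 0 1;0 0 0 0 0 0 1;0 0 0 0 0 0 1'|sed -n '2p;4p';python3 -m jog '-.028 0 0 0 0 0 1;0 0 0 0 0 0 1;0 0 0 0 0 0 1' |sed -n '2p;4p'; python3 -m jog '0 0 -.02 0 0 0 1;0 0 0 0 0 0 1;0 0 0 0 0 0 1'|sed -n '2p;4p';python3 -m jog '0 0 -.01 0 0 0 1;0 0 0 0 0 0 1;0 0 0 0 0 0 1'|sed -n '2p;4p'
```

```text
tool_pos: [601.6, 56.2, 272.4]
ft_force: [-1.2, 0.4, -1.7]
tool_pos: [598.8, 56.2, 272.3]
ft_force: [-0.6, 0.3, -2.0]
tool_pos: [598.7, 56.2, 274.2]
ft_force: [0.5, 0.5, -3.4]
tool_pos: [598.7, 56.2, 274.5]
ft_force: [4.0, 0.2, -13.5]
```

```bash
python3 - <<'E'
from tilt import *
rows(np.linspace(0,1,7),(-1.1,190.1,0),D=165.1);print(pose(1,0,165.1)[0]+[599.8,82.7])
E
python3 -m jog '0 0 .025 0 0 0 1;-.16 0 .028 0 .083 0 1;-.165 0 .028 0 .083 0 1;0 0 0 0 0 0 1;0 0 0 0 0 0 1';python3 -m jog '-.165 0 .028 0 .083 0 1;-.165 0 .028 0 .083 0 1;0 0 0 0 0 0 1;0 0 0 0 0 0 1'
```

```text
0.0 tx 0.003 tz -0.000 wy 0.000 TCP rel [ -0.8 190.1]
0.17 tx -0.165 tz 0.028 wy 0.083 TCP rel [-17.3 187.3]
0.33 tx -0.165 tz 0.028 wy 0.083 TCP rel [-33.5 183.1]
0.5 tx -0.165 tz 0.029 wy 0.083 TCP rel [-49.3 177.4]
0.67 tx -0.165 tz 0.029 wy 0.083 TCP rel [-64.4 170.3]
0.83 tx -0.165 tz 0.030 wy 0.083 TCP rel [-78.9 161.9]
1.0 tx -0.165 tz 0.030 wy 0.083 TCP rel [-92.5 152.2]
[507.28536491 234.93927684]
time: 41.62
tool_pos: [567.3, 55.8, 267.1]
tcp_rot: [-180.0, -10.0, 0.6]
ft_force: [0.0, 0.3, -0.9]
finger_gap: 34.9
grip_force: 62.4
time: 42.12
tool_pos: [538.3, 55.5, 258.2]
tcp_rot: [-180.0, -20.3, 0.7]
ft_force: [-7.9, -0.0, 18.3]
finger_gap: 35.2
grip_force: 66.2
```

```bash
python3 -m jog '0 0 0 0 0 0 1;0 0 0 0 0 0 1'
python3 - <<'E'
from h import *
s=sense();print(s["wrist_torque"],s["joint_pos"],s["joint_efforts"])
s=W("w14",(140,150,380,330))
E
```

```text
time: 42.38
tool_pos: [538.6, 55.6, 258.3]
tcp_rot: [-180.0, -20.3, 0.7]
ft_force: [-8.6, -0.1, 17.7]
finger_gap: 34.8
grip_force: 66.3
[-0.0029967   0.84570856 -0.00686899] [ 4.34307416e-01 -3.98701985e+00  1.14144065e+02  1.07032119e-01
  4.95510113e+01  8.97267448e+01] [-5.93871754e-01 -3.54022944e+01 -4.15011013e+01 -8.64905538e-02
 -3.42744961e+00 -6.49326612e-03]
w14 scale 3.3333333333333335 (140, 150, 380, 330)
```

View pics/w14.png

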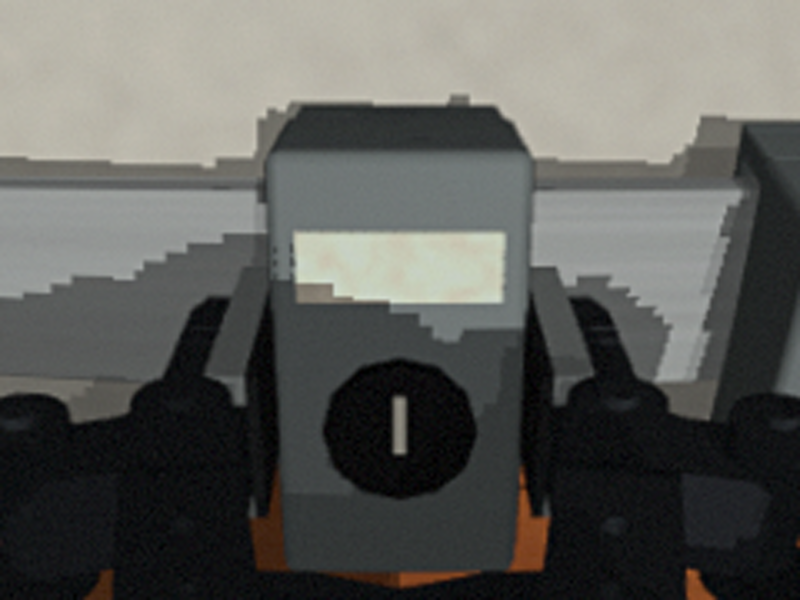

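The dial module is tilted on the rail, and the pushing force sits at its foot. Consecutive rows were cut short, so the module is about 4 mm too far up the slope and the tooth rests on the bar. I'll tilt back, correct, and go in single rows.

Run:
```python
from tilt import *
O=np.array([599.8,82.7]);q=sense();t=q["tool_pos"][[0,2]]-O
rows([.5,.4],(*t,-q["tcp_rot"][1]),D=165.1)
for f in(.5,.4): print(pose(f,0,165.1)[0]+O)
```

```text
0.5 tx 0.118 tz 0.024 wy -0.088 TCP rel [-49.3 177.4]
0.4 tx 0.100 tz -0.010 wy -0.050 TCP rel [-39.9 181. ]
[550.54757021 260.0867711 ]
[559.92911047 263.66824406]
```

```bash
python3 -m jog '.118 0 .024 0 -.088 0 1;0 0 0 0 0 0 1;0 0 0 0 0 0 1';python3 -m jog '0.1 0 -.01 0 -.05 0 1;0 0 0 0 0 0 1;0 0 0 0 0 0 1'
```

```text
time: 42.8
tool_pos: [550.8, 55.6, 259.8]
tcp_rot: [180.0, -15.0, 0.7]
ft_force: [-4.5, -0.3, 14.2]
finger_gap: 34.9
grip_force: 66.5
time: 43.18
tool_pos: [560.0, 55.6, 263.1]
tcp_rot: [180.0, -12.0, 0.7]
ft_force: [-5.7, -0.8, 16.3]
finger_gap: 34.6
grip_force: 66.5
```

```bash
cat > ct.py <<'E'
from tilt import *
def ct(D=165.1):
    q=sense();F=q["ft_force"];ph=np.radians(-q["tcp_rot"][1]);s,c=np.sin(ph),np.cos(ph)
    ux=np.array([c,s]);uz=np.array([-s,c]);Fm=np.array([F[[0,2]]@ux,F[[0,2]]@uz])
    # module-frame contact x for assumed z=-20: torque_y = rz*Fx - rx*Fz in tool-ish frame
    T=q["wrist_torque"][1]*1000
    print("Fmod x,z",Fm.round(1),"Ty",T.round(0),[(z,round(((z-D)*Fm[0]-T)/Fm[1],1)) for z in(-13,-23)] if abs(Fm[1])>3 else "", q["tool_pos"].round(1),q["tcp_rot"].round(1))
E
python3 -c "
from ct import *
ct()"
python3 -m jog '0 0 -.015 0 0 0 1;0 0 0 0 0 0 1;0 0 0 0 0 0 1'|sed -n '2p;4p';python3 -c "
from ct import *
ct()"
```

```text
Fmod x,z [-2.2 17.2] Ty 151.0 [(-13, np.float64(14.3)), (-23, np.float64(15.6))] [560.   55.6 263.1] [180.  -12.    0.7]
tool_pos: [559.1, 55.6, 263.2]
ft_force: [1.7, 0.0, 9.6]
Fmod x,z [3.6 9.1] Ty -789.0 [(-13, np.float64(15.5)), (-23, np.float64(11.5))] [559.1  55.6 263.2] [180.  -12.    0.6]
```

```bash
cat > held.py <<'E'
from h import *
from scipy.optimize import least_squares
W11=pickle.load(open("w11.pkl","rb"));E0=np.array(W11["extrinsics"])
T0=np.eye(4);T0[:3,:3]=Ro.from_euler("xyz",[180,0.1,.9],degrees=True).as_matrix();T0[:3,3]=[608.,-20.8,309.4]
C=np.linalg.inv(E0)@T0   # tool -> camera
def pose(corn):
    "module pose in tool frame from face corners TL,TR,BR,BL (orig px): x along tool x, z along tool z, rot about tool y"
    s=dict(W11);s["extrinsics"]=np.linalg.inv(C)   # world := tool
    def res(q):
        r=[]
        for (a,b),p in zip([(34,-18),(34,18),(-34,18),(-34,-18)],corn):
            th=np.radians(q[3]);v=np.array([np.cos(th)*a+np.sin(th)*-13,b,-np.sin(th)*a+np.cos(th)*-13])
            r+=list(px(s,v+q[:3],True)-p)
        return r
    # tool y right? image right = -world y = +tool y
    o=least_squares(res,[0,0,165,0.]);print("x y z rot",o.x.round(1),"rms",np.sqrt(np.mean(o.fun**2)).round(2));return o.x
E
python3 - <<'E'
from held import *
k=1.5625
pose([(344/k,318/k),(467/k,318/k),(460/k,497/k),(352/k,497/k)])
k=10/3
pose([(270/k+140,152/k+150),(530/k+140,152/k+150),(518/k+140,570/k+150),(283/k+140,570/k+150)])
E
```

```text
x y z rot [ -5.1   1.6 171.5   1. ] rms 1.07
x y z rot [ -4.    1.7 170.1  -7. ] rms 0.7
```

The image fit says the module turned about 8 degrees in the grip (foot lagging). I'll relieve the contact, then check the label's pixel position against w14 by code.

```bash
python3 -m jog '0 0 -.02 0 0 0 1;0 0 0 0 0 0 1;0 0 0 0 0 0 1'|sed -n '2p;4p'
python3 - <<'E'
from ct import *
ct()
s=W("w15")
for n in("w14","w15"):
    s=pickle.load(open(n+".pkl","rb"));H=hsv(s)
    m=(H[...,2]>95)&(H[...,1]>15)&(H[...,1]<80)&(H[...,0]<45);k=np.zeros_like(m);k[190:300,215:310]=1
    for c in cv2.findContours((m&k).astype(np.uint8),cv2.RETR_EXTERNAL,cv2.CHAIN_APPROX_NONE)[0]:
        if cv2.contourArea(c)>8: print(n,cv2.boundingRect(c),cv2.contourArea(c))
    g=cv2.cvtColor(s["img"],cv2.COLOR_RGB2GRAY); print(g[185:205,260].tolist(), g[312:328,260].tolist())
E
```

```text
tool_pos: [558.6, 55.6, 263.8]
ft_force: [10.5, -0.3, -3.4]
Fmod x,z [ 9.6 -5.5] Ty -1682.0 [(-13, np.float64(3.6)), (-23, np.float64(20.8))] [558.6  55.6 263.8] [-180.   -12.     0.6]
w15 scale 1.5625 None
w14 (258, 269, 4, 17) 47.0
w14 (228, 219, 63, 22) 1076.0
w14 (296, 190, 14, 13) 117.5
w14 (215, 190, 8, 13) 52.0
[46, 48, 49, 51, 49, 49, 52, 50, 51, 57, 80, 98, 109, 112, 115, 119, 120, 118, 118, 117] [52, 56, 53, 55, 54, 53, 52, 55, 48, 59, 80, 83, 84, 75, 37, 12]
w15 (258, 269, 4, 17) 31.5
w15 (228, 220, 64, 21) 1238.0
w15 (296, 190, 14, 4) 35.0
w15 (215, 190, 8, 4) 18.0
[50, 47, 44, 49, 46, 49, 48, 48, 48, 50, 58, 70, 72, 73, 74, 75, 75, 75, 74, 76] [57, 55, 58, 59, 56, 58, 58, 56, 55, 85, 97, 96, 97, 90, 43, 14]
```

```bash
cat >> tilt.py <<'E'
def rows2(fs,start,off,D,extra=(0,0)):
    "start: TCP rel X,Z, tool tilt deg; module tilt = tool tilt - off"
    p,ph=np.array(start[:2],float),np.radians(start[2])
    for f in fs:
        t,a=pose(f,0,D);cen=t+D*np.array([np.sin(a),-np.cos(a)]);b=a+np.radians(off)
        q=cen-D*np.array([np.sin(b),-np.cos(b)]);d=q-p
        tx=d@np.array([np.cos(ph),np.sin(ph)]);tz=d@np.array([np.sin(ph),-np.cos(ph)])
        print(round(f,2),"tx %.3f tz %.3f wy %.3f"%(tx/100,tz/100,np.degrees(b-ph)/60),"TCP",(q+[599.8,82.7]).round(1),"tilt",np.degrees(b).round(1));p,ph=q,b
E
python3 - <<'E'
from ct import *
q=sense();t=q["tool_pos"][[0,2]]-[599.8,82.7]
rows2([4/30,.3,.45,.6,.75,.9,1],(*t,12),8,165.1)
E
```

```text
0.13 tx 0.050 tz -0.027 wy 0.000 TCP [562.9 267.5] tilt 12.0
0.3 tx -0.168 tz 0.025 wy 0.083 TCP [547.  261.6] tilt 17.0
0.45 tx -0.151 tz 0.022 wy 0.075 TCP [533.2 255. ] tilt 21.5
0.6 tx -0.151 tz 0.023 wy 0.075 TCP [520.  247.4] tilt 26.0
0.75 tx -0.151 tz 0.023 wy 0.075 TCP [507.4 238.7] tilt 30.5
0.9 tx -0.151 tz 0.023 wy 0.075 TCP [495.6 229. ] tilt 35.0
1 tx -0.101 tz 0.014 wy 0.050 TCP [488.2 222.1] tilt 38.0
```

```bash
python3 -m jog '.05 0 -.027 0 0 0 1;0 0 0 0 0 0 1;0 0 0 0 0 0 1' 110; python3 -c "
from ct import *
ct()"; python3 -m jog '-.168 0 .025 0 .083 0 1;0 0 0 0 0 0 1;0 0 0 0 0 0 1'|sed -n '2,4p'; python3 -c "
from ct import *
ct()"
```

```text
time: 44.35
tool_pos: [560.3, 55.8, 265.0]
tcp_rot: [-180.0, -11.5, 0.7]
ft_force: [0.4, -1.0, -2.3]
finger_gap: 34.0
grip_force: 112.8
Fmod x,z [-0.  -2.4] Ty 125.0  [560.3  55.8 265. ] [-180.   -11.5    0.7]
tool_pos: [544.5, 55.6, 259.8]
tcp_rot: [-180.0, -16.6, 0.7]
ft_force: [1.7, -0.5, -2.5]
Fmod x,z [ 0.9 -2.9] Ty -114.0  [544.5  55.6 259.8] [-180.   -16.6    0.7]
```

Run:
```python
from ct import *
q=sense();t=q["tool_pos"][[0,2]]-[599.8,82.7]
rows2([.287,.45,.6],(*t,16.6),8,165.1)
```

```text
0.29 tx 0.043 tz -0.011 wy 0.000 TCP [548.3 262.1] tilt 16.6
0.45 tx -0.164 tz 0.025 wy 0.081 TCP [533.2 255. ] tilt 21.5
0.6 tx -0.151 tz 0.023 wy 0.075 TCP [520.  247.4] tilt 26.0
```

```bash
python3 -m jog '.043 0 -.011 0 0 0 1;0 0 0 0 0 0 1;0 0 0 0 0 0 1'|sed -n '2,4p';python3 -m jog '-.164 0 .025 0 .081 0 1;0 0 0 0 0 0 1;0 0 0 0 0 0 1'|sed -n '2,4p';python3 -m jog '-.151 0 .023 0 .075 0 1;0 0 0 0 0 0 1;0 0 0 0 0 0 1'|sed -n '2,4p'; python3 -c "
from ct import *
ct()
q=sense();t=q['tool_pos'][[0,2]]-[599.8,82.7]
rows2([.6,.75,.9,1],(*t,-q['tcp_rot'][1]),8,165.1)"
```

```text
tool_pos: [548.4, 55.6, 261.8]
tcp_rot: [-180.0, -16.6, 0.7]
ft_force: [-0.4, -0.2, -2.5]
tool_pos: [534.4, 55.4, 257.3]
tcp_rot: [180.0, -21.7, 0.7]
ft_force: [-3.3, -1.1, 11.6]
tool_pos: [520.0, 55.3, 247.4]
tcp_rot: [180.0, -26.0, 0.7]
ft_force: [-3.7, -0.0, 1.9]
Fmod x,z [-2.5  3.3] Ty 602.0 [(-13, np.float64(-48.5)), (-23, np.float64(-41.1))] [520.   55.3 247.4] [180.  -26.    0.7]
0.6 tx -0.000 tz 0.001 wy 0.001 TCP [520.  247.4] tilt 26.0
0.75 tx -0.151 tz 0.023 wy 0.075 TCP [507.4 238.7] tilt 30.5
0.9 tx -0.151 tz 0.023 wy 0.075 TCP [495.6 229. ] tilt 35.0
1 tx -0.101 tz 0.014 wy 0.050 TCP [488.2 222.1] tilt 38.0
```

```bash
python3 -m jog '-.151 0 .023 0 .075 0 1;0 0 0 0 0 0 1;0 0 0 0 0 0 1'|sed -n '2,4p'; python3 -c "
from ct import *
ct()"; python3 -m jog '-.151 0 .023 0 .075 0 1;0 0 0 0 0 0 1;0 0 0 0 0 0 1'|sed -n '2,4p'; python3 -c "
from ct import *
ct()
s=W('w16');g=cv2.cvtColor(s['img'],cv2.COLOR_RGB2GRAY); print(g[185:212,260].tolist(), g[306:328,260].tolist())
q=sense();t=q['tool_pos'][[0,2]]-[599.8,82.7]
rows2([.9,1],(*t,-q['tcp_rot'][1]),8,165.1)"
```

```text
tool_pos: [507.8, 55.1, 238.5]
tcp_rot: [-180.0, -30.5, 0.6]
ft_force: [2.9, 0.4, -3.3]
Fmod x,z [ 0.8 -4.3] Ty 93.0 [(-13, np.float64(54.4)), (-23, np.float64(56.3))] [507.8  55.1 238.5] [-180.   -30.5    0.6]
tool_pos: [496.0, 55.1, 229.0]
tcp_rot: [-180.0, -34.9, 0.7]
ft_force: [1.2, 1.5, -1.8]
Fmod x,z [-0.1 -2.1] Ty 221.0  [496.   55.1 229. ] [-180.   -34.9    0.7]
w16 scale 1.5625 None
[83, 52, 52, 55, 57, 56, 58, 52, 62, 80, 96, 101, 106, 105, 107, 105, 105, 106, 104, 106, 108, 108, 104, 107, 106, 108, 107] [61, 60, 62, 60, 60, 60, 58, 62, 62, 62, 53, 50, 48, 49, 50, 48, 48, 45, 36, 31, 16, 9]
0.9 tx -0.003 tz -0.002 wy 0.002 TCP [495.6 229. ] tilt 35.0
1 tx -0.101 tz 0.014 wy 0.050 TCP [488.2 222.1] tilt 38.0
```

```bash
python3 -m jog '-.101 0 .014 0 .05 0 1;0 0 0 0 0 0 1;0 0 0 0 0 0 1'|sed -n '2,4p'; python3 -c "
from ct import *
ct()"; python3 -m jog '-.03 0 .015 0 .015 0 1;0 0 0 0 0 0 1;0 0 0 0 0 0 1'|sed -n '2,4p'; python3 -c "
from ct import *
ct()"
```

```text
tool_pos: [488.7, 54.9, 222.4]
tcp_rot: [180.0, -37.9, 0.6]
ft_force: [3.5, 0.3, -1.8]
Fmod x,z [ 1.6 -3.5] Ty 82.0 [(-13, np.float64(106.1)), (-23, np.float64(110.7))] [488.7  54.9 222.4] [180.  -37.9   0.6]
tool_pos: [487.2, 54.9, 220.0]
tcp_rot: [180.0, -38.9, 0.7]
ft_force: [-16.4, -1.9, 17.5]
Fmod x,z [-1.8 24. ] Ty 1032.0 [(-13, np.float64(-29.9)), (-23, np.float64(-29.1))] [487.2  54.9 220. ] [180.  -38.9   0.7]
```

```bash
python3 -m jog '-.03 0 .005 0 .015 0 1;0 0 0 0 0 0 1;0 0 0 0 0 0 1'|sed -n '2,4p'
python3 - <<'E'
from ct import *
ct();s=W("w17")
E
python3 -m jog '.03 0 -.02 0 -.02 0 1;0 0 0 0 0 0 1;0 0 0 0 0 0 -.3;0 0 0 0 0 0 -.3;0 0 0 0 0 0 -.3'|sed -n '2,5p'; python3 -m jog '0 0 -.3 0 0 0 -.3;0 0 -.5 0 0 0 -.3;0 0 -.5 0 0 0 -1;.2 0 0 0 -.15 0 -1;0 0 0 0 0 0 -1'|sed -n '2,5p'
cat > chk.py <<'E'
from h import *
O=np.array([599.8,57.4,82.6]);R=Ro.from_euler("z",.7,degrees=True).as_matrix()@Ro.from_euler("y",-30,degrees=True).as_matrix()
def overlay(s,ys,f):
    g=s["img"].copy()
    for y0 in ys:
        for x in np.linspace(-38,30,9):
            for y in(y0-18,y0+18): cv2.circle(g,tuple(np.round(px(s,O+R@np.array([x,y,26]),True)*16).astype(int)),6,(255,0,0),-1,shift=4)
    cv2.imwrite("pics/%s.png"%f,cv2.resize(g[:,:,::-1],None,fx=1.5625,fy=1.5625,interpolation=cv2.INTER_CUBIC))
def prof(s,y):
    "rail-frame x of the face's top and foot edges by gradient along the face mid strips"
    g=cv2.GaussianBlur(cv2.cvtColor(s["img"],cv2.COLOR_RGB2GRAY).astype(np.float32),(0,0),.7)
    for lab,x0,zz in(("top",30,26),("foot",-38,26)):
        for yo in(-8,0,8):
            X=np.arange(x0-6,x0+6.1,.5);P=np.array([px(s,O+R@np.array([x,y+yo,zz]),True) for x in X],np.float32)
            v=cv2.remap(g,P[:,0][None],P[:,1][None],cv2.INTER_LINEAR)[0];i=np.abs(np.gradient(v)).argmax();print(lab,yo,X[i],v[[0,6,12,18,24]].round().tolist())
    for lab,yy in(("right",y-18),("left",y+18)):
        for x in(25,-33):
            Y=np.arange(yy-5,yy+5.1,.5);P=np.array([px(s,O+R@np.array([x,q,26]),True) for q in Y],np.float32)
            v=cv2.remap(g,P[:,0][None],P[:,1][None],cv2.INTER_LINEAR)[0];i=np.abs(np.gradient(v)).argmax();print(lab,x,Y[i]-y)
E
python3 - <<'E'
from chk import *
st();s=W("w18");overlay(s,(-80,-3),"m2")
print("c");prof(s,-80);print("b");prof(s,-3)
print(px(s,O,True))
E
```

```text
tool_pos: [485.1, 54.9, 218.3]
tcp_rot: [180.0, -39.8, 0.7]
ft_force: [-34.3, -2.6, 31.8]
Fmod x,z [-6.  46.4] Ty 1993.0 [(-13, np.float64(-20.1)), (-23, np.float64(-18.8))] [485.1  54.9 218.3] [180.  -39.8   0.7]
w17 scale 1.5625 None
tool_pos: [485.5, 54.9, 219.4]
tcp_rot: [-180.0, -38.5, 0.6]
ft_force: [0.4, -0.1, 0.2]
finger_gap: 55.4
tool_pos: [421.3, 54.1, 337.3]
tcp_rot: [180.0, -29.9, 0.6]
ft_force: [-0.5, -0.3, 0.7]
finger_gap: 85.6
t 49.08 pos [421.3  54.1 337.3] rot [180.  -29.9   0.6] F [-0.5 -0.3  0.7] gap 85.6 grip 0.0
w18 scale 1.5625 None
c
top -8 30.0 [112.0, 109.0, 137.0, 186.0, 186.0]
top 0 30.0 [113.0, 109.0, 133.0, 184.0, 184.0]
top 8 30.0 [113.0, 110.0, 137.0, 187.0, 187.0]
foot -8 -38.5 [157.0, 184.0, 120.0, 110.0, 110.0]
foot 0 -44.0 [156.0, 188.0, 121.0, 110.0, 110.0]
foot 8 -40.0 [139.0, 156.0, 90.0, 110.0, 110.0]
right 25 -17.5
right -33 -18.0
left 25 17.5
left -33 17.0
b
top -8 29.5 [110.0, 77.0, 148.0, 185.0, 184.0]
top 0 29.5 [111.0, 76.0, 147.0, 187.0, 185.0]
top 8 29.5 [110.0, 76.0, 148.0, 185.0, 185.0]
foot -8 -40.0 [141.0, 157.0, 106.0, 108.0, 109.0]
foot 0 -42.5 [134.0, 86.0, 107.0, 108.0, 109.0]
foot 8 -42.0 [138.0, 94.0, 106.0, 109.0, 108.0]
right 25 -17.5
right -33 -17.5
left 25 18.5
left -33 22.0
[256.73150723 151.69498827]
```

The edge profiles say the dial module's top end is lifted slightly out (the slack in the slot) while the foot is in. I'll press its top end with closed fingertips, square to the plate.

```bash
python3 -m jog '.21 0 0 0 0 0 1;.21 0 0 0 0 0 1;0 0 .3 0 0 0 1;0 0 .3 0 0 0 1;0 0 .3 0 0 0 1' 40|sed -n '2,5p'; python3 -m jog '0 0 0 0 0 0 1;0 0 0 0 0 0 1'|sed -n '2,5p'
python3 - <<'E'
from h import *
q=sense();O=np.array([599.8,57.4,82.6]);R=Ro.from_euler("z",.7,degrees=True).as_matrix()@Ro.from_euler("y",-30,degrees=True).as_matrix()
print("TCP rail",(R.T@(q["tool_pos"]-O)).round(1))
E
```

```text
tool_pos: [500.9, 55.1, 271.6]
tcp_rot: [-180.0, -29.3, 0.7]
ft_force: [-0.8, 0.5, -0.3]
finger_gap: 0.2
tool_pos: [500.9, 55.1, 275.0]
tcp_rot: [-180.0, -29.4, 0.7]
ft_force: [0.6, -0.5, -0.1]
finger_gap: -0.1
TCP rail [ 10.5  -1.1 216.1]
```

```bash
for i in 1; do python3 -m jog '.04 0 .1 0 .01 0 1;0 0 0 0 0 0 1;0 0 0 0 0 0 1'|sed -n '2p;4p'; python3 -m jog '0 0 .03 0 0 0 1;0 0 0 0 0 0 1;0 0 0 0 0 0 1'|sed -n '2p;4p'; python3 -m jog '0 0 .02 0 0 0 1;0 0 0 0 0 0 1;0 0 0 0 0 0 1'|sed -n '2p;4p'; done
python3 - <<'E'
from chk import *
q=sense();print("TCP rail",(R.T@(q["tool_pos"]-O)).round(1),"F rail",(R.T@q["ft_force"]).round(1))
E
```

```text
tool_pos: [509.9, 55.2, 270.4]
ft_force: [-0.8, -0.0, -0.9]
tool_pos: [511.3, 55.2, 267.4]
ft_force: [-1.2, -0.2, 0.2]
tool_pos: [512.3, 55.2, 265.6]
ft_force: [0.7, -0.1, -0.6]
TCP rail [ 15.7  -1.1 202.2] F rail [ 0.3 -0.1 -0.9]
```

```bash
python3 -m jog '0 0 .02 0 0 0 1;0 0 0 0 0 0 1;0 0 0 0 0 0 1'|sed -n '2p;4p'; python3 -m jog '0 0 .015 0 0 0 1;0 0 0 0 0 0 1;0 0 0 0 0 0 1'|sed -n '2p;4p'
python3 - <<'E'
from chk import *
q=sense();print("TCP rail",(R.T@(q["tool_pos"]-O)).round(1),"F rail",(R.T@q["ft_force"]).round(1))
E
```

```text
tool_pos: [513.5, 55.2, 264.2]
ft_force: [0.4, -0.4, 2.3]
tool_pos: [514.5, 55.2, 263.5]
ft_force: [-3.1, 0.6, 7.3]
TCP rail [ 16.6  -1.1 199.3] F rail [1.  0.6 7.9]
```

```bash
python3 -m jog '0 0 .02 0 0 0 1;0 0 0 0 0 0 1;0 0 0 0 0 0 1'|sed -n '2p;4p'
python3 - <<'E'
from chk import *
q=sense();print("TCP rail",(R.T@(q["tool_pos"]-O)).round(1),"F rail",(R.T@q["ft_force"]).round(1))
E
python3 -m jog '0 0 -.2 0 0 0 1;-.47 0 0 0 0 0 1;0 0 .12 0 0 0 1;0 0 0 0 0 0 1;0 0 0 0 0 0 1'|sed -n '2p;4p'
python3 - <<'E'
from chk import *
q=sense();print("TCP rail",(R.T@(q["tool_pos"]-O)).round(1),"F rail",(R.T@q["ft_force"]).round(1))
E
```

```text
tool_pos: [515.4, 55.3, 263.7]
ft_force: [-32.7, -1.3, 33.7]
TCP rail [ 17.4  -1.1 199. ] F rail [-11.5  -0.9  45.5]
tool_pos: [471.0, 54.7, 244.9]
ft_force: [-0.1, -0.5, 0.1]
TCP rail [-30.4  -1.1 205. ] F rail [-0.  -0.5  0.2]
```

```bash
cat > f.sh <<'E'
python3 -c "
from chk import *
q=sense();print('TCP rail',(R.T@(q['tool_pos']-O)).round(1),'F rail',(R.T@q['ft_force']).round(1))"
E
python3 -m jog '0 0 .03 0 0 0 1;0 0 0 0 0 0 1;0 0 0 0 0 0 1'>/dev/null;sh f.sh; python3 -m jog '0 0 .02 0 0 0 1;0 0 0 0 0 0 1;0 0 0 0 0 0 1'>/dev/null;sh f.sh;python3 -m jog '0 0 .015 0 0 0 1;0 0 0 0 0 0 1;0 0 0 0 0 0 1'>/dev/null;sh f.sh
```

```text
TCP rail [-31.1  -1.1 201.6] F rail [-0.1  0.   0.7]
TCP rail [-31.3  -1.1 199.6] F rail [0.3 1.1 0.2]
TCP rail [-31.2  -1.  198.8] F rail [-8.  -1.5 27.1]
```

```bash
python3 -m jog '0 0 -.4 0 0 0 1;0 0 -.6 0 0 0 1;0 0 -.1 0 0 0 -1;0 0 0 0 0 0 -1;0 0 0 0 0 0 -1'>/dev/null; sh f.sh
python3 - <<'E'
from chk import *
s=W("w19");print("c");prof(s,-80);print("b");prof(s,-2)
E
```

```text
TCP rail [-32.7  -1.1 306.6] F rail [-0.4  1.   0.3]
w19 scale 1.5625 None
c
top -8 29.5 [115.0, 110.0, 169.0, 190.0, 188.0]
top 0 29.5 [116.0, 112.0, 166.0, 188.0, 188.0]
top 8 29.5 [116.0, 111.0, 175.0, 190.0, 191.0]
foot -8 -39.0 [183.0, 187.0, 115.0, 113.0, 112.0]
foot 0 -39.0 [183.0, 190.0, 116.0, 112.0, 113.0]
foot 8 -41.0 [163.0, 130.0, 90.0, 113.0, 113.0]
right 25 -17.5
right -33 -17.5
left 25 17.5
left -33 17.0
b
top -8 29.0 [115.0, 90.0, 186.0, 189.0, 186.0]
top 0 29.0 [114.0, 90.0, 185.0, 190.0, 188.0]
top 8 29.0 [114.0, 89.0, 184.0, 187.0, 189.0]
foot -8 -41.0 [161.0, 127.0, 106.0, 112.0, 111.0]
foot 0 -41.0 [160.0, 123.0, 106.0, 112.0, 112.0]
foot 8 -43.0 [151.0, 88.0, 106.0, 111.0, 111.0]
right 25 -18.5
right -33 -19.0
left 25 17.5
left -33 22.0
```

Both contact heights read 199, so the dial module is flat and within about 2 mm in x. On to the two-socket module.

```bash
python3 -m jog '0 0 0 0 -.165 0 -1;0 0 0 0 -.165 0 -1;0 0 0 0 -.165 0 -1;.12 -.5 0 0 0 0 -1;.12 -.5 0 0 0 0 -1' >/dev/null; python3 -m jog '.12 -.5 0 0 0 0 -1;.12 -.5 0.1 0 0 0 -1;.12 -.5 0.1 0 0 0 -1;.12 -.5 0.1 0 0 0 -1;0 0 0 0 0 0 -1'>/dev/null;python3 -m jog '0 0 0 0 0 0 -1;0 0 0 0 0 0 -1'>/dev/null;python3 - <<'E'
from h import *
st();module("w20",(562,356))
E
```

```text
t 56.17 pos [487.4 354.  303.9] rot [180.   -0.5   0.6] F [-0.7  0.1  1. ] gap 85.5 grip 0.0
w20 scale 1.5625 None
pred px [255 104]
px [254. 104.] c 562.4 357.6 long 67.1 short 35.6 yaw 154.6
label
px [268.  87.] c 575.0 350.8 long 35.1 short 30.7 yaw 154.9
```

```bash
python3 -m jog '.375 -.02 .1 0 -.008 0 -1;.375 -.02 .1 0 0 .144 -1;0 0 .2 0 0 .144 -1;0 0 .1 0 0 .144 -1;0 0 0 0 0 0 -1' >/dev/null;python3 -m jog '0 0 0 0 0 0 -1'>/dev/null;python3 -c "
from h import *
st();go(562.4,357.6,192,-25.4)"
```

```text
t 56.98 pos [562.6 359.5 255.8] rot [-1.799e+02 -1.000e-01 -2.510e+01] F [ 0.9 -0.2 -0.7] gap 85.8 grip 0.0
shift [0.005 0.018 0.638] turn z 0.005
```

```bash
python3 -m jog '.005 .018 .3 0 0 .005 -1;0 0 .34 0 0 0 -1;0 0 0 0 0 0 -1;0 0 0 0 0 0 -1;0 0 0 0 0 0 1' 100 >/dev/null;python3 -m jog '0 0 0 0 0 0 1;0 0 0 0 0 0 1;0 0 0 0 0 0 1;0 0 0 0 0 0 1;0 0 0 0 0 0 1'>/dev/null;python3 -c "
from h import *
st()";python3 -m jog '0 0 -.4 0 0 0 1;0 0 -.5 0 0 -.145 1;0 0 -.4 0 0 -.145 1;0 0 0 0 0 -.145 1;0 0 0 0 0 0 1'>/dev/null;python3 -c "
from h import *
st();go(605.8,137.4,325,0.7)"
```

```text
t 58.23 pos [562.3 358.3 191.9] rot [-179.9   -0.   -25.6] F [-1.  -0.5  6.1] gap 33.9 grip 99.9
t 58.85 pos [561.9 357.9 320.7] rot [-180.    -0.     0.5] F [ 0.2 -0.1 -2.7] gap 34.2 grip 100.1
shift [ 0.421  2.209 -0.043] turn z -0.004
```

```bash
python3 -m jog '.084 .44 0 0 0 0 1;.084 .44 0 0 0 0 1;.084 .44 0 0 0 0 1;.084 .44 0 0 0 0 1;.084 .44 0 0 0 0 1'>/dev/null; python3 -m jog '0 0 0 0 0 0 1;0 0 0 0 0 0 1;0 0 .2 0 0 0 1;0 0 .2 0 0 0 1;0 0 0 0 0 0 1'>/dev/null;python3 -m jog '0 0 0 0 0 0 1'>/dev/null;python3 -c "
from h import *
st();go(605.8,137.4,272.5,.7)"
```

```text
t 60.23 pos [605.9 138.7 280.2] rot [180.    0.    0.6] F [ 0.1  0.3 -1.4] gap 34.4 grip 100.3
shift [-0.001  0.013  0.077] turn z -0.002
```

```bash
python3 -m jog '.01 0 .05 0 0 0 1;0 0 .03 0 0 0 1;0 0 0 0 0 0 1;0 0 0 0 0 0 1'|sed -n '2p;4p';python3 -m jog '-.03 0 0 0 0 0 1;-.03 0 0 0 0 0 1;-.02 0 0 0 0 0 1;0 0 0 0 0 0 1;0 0 0 0 0 0 1'|sed -n '2p;4p'; python3 -c "
from h import *
go(598,137.4,272,.7)"
```

```text
tool_pos: [607.1, 138.3, 272.7]
ft_force: [-0.1, 0.2, -2.2]
tool_pos: [599.0, 138.3, 272.6]
ft_force: [0.8, -0.5, -2.2]
shift [-0.01   0.009  0.006] turn z -0.003
```

```bash
python3 -m jog '-.01 0 0 0 0 0 1;0 0 -.015 0 0 0 1;0 0 0 0 0 0 1;0 0 0 0 0 0 1'|sed -n '2p;4p'; python3 -m jog '0 0 -.01 0 0 0 1;0 0 0 0 0 0 1;0 0 0 0 0 0 1'|sed -n '2p;4p'
```

```text
tool_pos: [597.8, 138.3, 273.5]
ft_force: [0.6, 0.4, -6.6]
tool_pos: [597.8, 138.3, 273.7]
ft_force: [4.5, 1.1, -13.2]
```

```bash
python3 -m jog '0 0 .031 0 0 0 1;0 0 0 0 0 0 1;0 0 0 0 0 0 1'|sed -n '2p;4p'; python3 -m jog '-.164 0 .028 0 .083 0 1;0 0 0 0 0 0 1;0 0 0 0 0 0 1'|sed -n '2p;3p;4p';python3 -m jog '-.164 0 .028 0 .083 0 1;0 0 0 0 0 0 1;0 0 0 0 0 0 1'|sed -n '2p;3p;4p'
python3 - <<'E'
from tilt import *
for f in np.linspace(0,1,7): print((pose(f)[0]+[598.8,82.7]).round(1))
q=sense();t=q['tool_pos'][[0,2]]-[598.8,82.7]
rows([1/3,.5],(*t,-q['tcp_rot'][1]))
E
```

```text
tool_pos: [598.3, 138.3, 272.7]
ft_force: [-0.0, -0.0, -1.9]
tool_pos: [582.0, 138.2, 270.0]
tcp_rot: [-180.0, -5.0, 0.5]
ft_force: [-0.5, -0.8, -1.9]
tool_pos: [566.3, 138.0, 265.8]
tcp_rot: [-180.0, -9.9, 0.5]
ft_force: [-0.3, -0.3, -1.8]
[598.  272.1]
[581.5 269.3]
[565.4 265.1]
[549.7 259.4]
[534.6 252.4]
[520.2 244. ]
[506.6 234.3]
0.33 tx -0.010 tz 0.006 wy 0.001 TCP rel [-33.4 182.4]
0.5 tx -0.164 tz 0.029 wy 0.083 TCP rel [-49.1 176.7]
```

```bash
python3 -m jog '-.174 0 .034 0 .083 0 1;0 0 0 0 0 0 1;0 0 0 0 0 0 1'|sed -n '2p;3p;4p';python3 -m jog '-.164 0 .029 0 .083 0 1;0 0 0 0 0 0 1;0 0 0 0 0 0 1'|sed -n '2p;3p;4p'
```

```text
tool_pos: [550.9, 137.9, 262.4]
tcp_rot: [-180.0, -15.2, 0.5]
ft_force: [-5.6, -2.5, 13.7]
tool_pos: [536.9, 137.9, 257.6]
tcp_rot: [-180.0, -20.4, 0.5]
ft_force: [-11.1, -3.5, 25.7]
```

```bash
python3 -m jog '-.164 0 .03 0 .083 0 1;0 0 0 0 0 0 1;0 0 0 0 0 0 1'|sed -n '2p;3p;4p'; python3 -m jog '-.164 0 .032 0 .083 0 1;0 0 0 0 0 0 1;0 0 0 0 0 0 1'|sed -n '2p;3p;4p'
```

```text
tool_pos: [521.8, 137.8, 246.5]
tcp_rot: [-179.9, -25.2, 0.5]
ft_force: [0.3, 0.8, 6.6]
tool_pos: [508.1, 137.7, 236.4]
tcp_rot: [-180.0, -30.2, 0.5]
ft_force: [-2.8, -0.3, 8.8]
```

```bash
python3 -c "
from ct import *
ct(164.4)
s=W('w21');g=cv2.cvtColor(s['img'],cv2.COLOR_RGB2GRAY); print(g[185:212,260].tolist())"; python3 -m jog '-.03 0 .015 0 .03 0 1;0 0 0 0 0 0 1;0 0 0 0 0 0 1'|sed -n '2p;3p;4p'; python3 -c "
from ct import *
ct(164.4)"
```

```text
Fmod x,z [2. 9.] Ty -446.0 [(-13, np.float64(9.6)), (-23, np.float64(7.4))] [508.1 137.7 236.4] [-180.   -30.2    0.5]
w21 scale 1.5625 None
[111, 57, 51, 55, 54, 57, 58, 57, 56, 59, 73, 97, 110, 113, 116, 118, 120, 116, 118, 118, 118, 114, 118, 116, 119, 116, 117]
tool_pos: [504.8, 137.8, 232.7]
tcp_rot: [180.0, -31.7, 0.5]
ft_force: [-28.8, -1.1, 25.3]
Fmod x,z [-11.2  36.7] Ty 1346.0 [(-13, np.float64(17.6)), (-23, np.float64(20.7))] [504.8 137.8 232.7] [180.  -31.7   0.5]
```

```bash
python3 -m jog '.03 0 -.015 0 -.03 0 1;0 0 0 0 0 0 1;0 0 0 0 0 0 1'|sed -n '2p;3p;4p'
python3 - <<'E'
from ct import *
q=sense();t=q['tool_pos'][[0,2]]-[598.8,82.7]
rows2([22.2/30,.87,1],(*t,-q['tcp_rot'][1]),8,164.4)
E
```

```text
tool_pos: [507.9, 137.7, 235.9]
tcp_rot: [-179.9, -30.2, 0.5]
ft_force: [0.5, 0.3, 7.0]
0.74 tx 0.012 tz -0.026 wy 0.001 TCP [508.6 238.7] tilt 30.2
0.87 tx -0.130 tz 0.019 wy 0.065 TCP [498.3 230.5] tilt 34.1
1 tx -0.130 tz 0.020 wy 0.065 TCP [488.6 221.5] tilt 38.0
```

```bash
python3 -m jog '.012 0 -.026 0 0 0 1;0 0 0 0 0 0 1;0 0 0 0 0 0 1' 115 |sed -n '2p;3p;4p'; python3 -m jog '-.13 0 .019 0 .065 0 1;0 0 0 0 0 0 1;0 0 0 0 0 0 1'|sed -n '2p;3p;4p'; python3 -m jog '-.13 0 .02 0 .065 0 1;0 0 0 0 0 0 1;0 0 0 0 0 0 1'|sed -n '2p;3p;4p';python3 -c "
from ct import *
ct(164.4)"
```

```text
tool_pos: [507.2, 137.5, 237.8]
tcp_rot: [-180.0, -30.1, 0.5]
ft_force: [8.0, 1.0, 1.2]
tool_pos: [497.2, 137.1, 229.8]
tcp_rot: [-180.0, -34.0, 0.5]
ft_force: [13.6, -1.2, -3.8]
tool_pos: [487.7, 137.0, 221.5]
tcp_rot: [-180.0, -38.0, 0.5]
ft_force: [12.2, -3.5, -0.6]
Fmod x,z [ 9.3 -8. ] Ty -1251.0 [(-13, np.float64(49.8)), (-23, np.float64(61.4))] [487.7 137.  221.5] [-180.   -38.     0.5]
```

```bash
python3 -m jog '-.02 0 .02 0 .015 0 1;0 0 0 0 0 0 1;0 0 0 0 0 0 1'|sed -n '2p;3p;4p';python3 -m jog '.02 0 -.02 0 -.015 0 1;0 0 0 0 0 0 -.3;0 0 0 0 0 0 -.3;0 0 0 0 0 0 -.3'>/dev/null; python3 -m jog '0 0 -.3 0 0 0 -.3;0 0 -.5 0 0 0 -.3;0 0 -.5 0 0 0 -1;.2 0 0 0 -.132 0 -1;0 0 0 0 0 0 -1'>/dev/null; sh f.sh
python3 - <<'E'
from chk import *
st();s=W("w22");print("b");prof(s,-2);print("a");prof(s,80)
E
```

```text
tool_pos: [486.7, 137.3, 218.9]
tcp_rot: [180.0, -38.8, 0.5]
ft_force: [-15.0, -4.1, 21.6]
TCP rail [-25.2  81.4 308.3] F rail [-1.  -0.2  0.3]
t 68.28 pos [422.8 136.7 337. ] rot [-179.9  -30.1    0.5] F [-1.  -0.2 -0.2] gap 85.7 grip 0.0
w22 scale 1.5625 None
b
top -8 29.5 [117.0, 94.0, 168.0, 196.0, 194.0]
top 0 29.5 [117.0, 95.0, 141.0, 193.0, 194.0]
top 8 30.0 [117.0, 95.0, 140.0, 198.0, 194.0]
foot -8 -40.0 [147.0, 185.0, 113.0, 115.0, 115.0]
foot 0 -40.0 [148.0, 184.0, 113.0, 115.0, 115.0]
foot 8 -41.0 [134.0, 145.0, 109.0, 116.0, 116.0]
right 25 -18.0
right -33 -17.0
left 25 17.0
left -33 17.5
a
top -8 30.0 [117.0, 78.0, 136.0, 199.0, 200.0]
top 0 30.0 [118.0, 78.0, 133.0, 199.0, 199.0]
top 8 30.0 [118.0, 77.0, 135.0, 199.0, 199.0]
foot -8 -41.0 [136.0, 132.0, 113.0, 114.0, 114.0]
foot 0 -40.5 [139.0, 147.0, 113.0, 114.0, 114.0]
foot 8 -42.0 [148.0, 95.0, 114.0, 114.0, 114.0]
right 25 -18.0
right -33 -18.0
left 25 17.5
left -33 21.5
```

Same as the dial module before pressing. I'll press the foot, then the top, with closed fingertips.

```bash
python3 -m jog '-.05 .01 .2 0 0 0 1;0 0 .3 0 0 0 1;0 0 .3 0 0 0 1;0 0 .2 0 0 0 1;0 0 0 0 0 0 1' 40>/dev/null;python3 -m jog '0 0 0 0 0 0 1'>/dev/null; sh f.sh;python3 -m jog '0 0 .03 0 0 0 1;0 0 .02 0 0 0 1;0 0 0 0 0 0 1;0 0 0 0 0 0 1'>/dev/null;sh f.sh
```

```text
time: 68.95
tool_pos: [465.5, 135.6, 240.0]
tcp_rot: [179.9, -29.3, 0.6]
ft_force: [0.4, 0.5, -0.3]
finger_gap: 0.1
grip_force: 0.0
TCP rail [-33.9  80.2 205.7] F rail [ 0.  -0.2  0. ]
TCP rail [-32.6  80.3 201.7] F rail [-0.  -0.3  0.8]
```

```bash
for i in 1; do python3 -m jog '0 0 .02 0 0 0 1;0 0 0 0 0 0 1;0 0 0 0 0 0 1'>/dev/null;sh f.sh;python3 -m jog '0 0 .012 0 0 0 1;0 0 0 0 0 0 1;0 0 0 0 0 0 1'>/dev/null;sh f.sh;done; python3 -m jog '0 0 -.2 0 0 0 1;.48 0 0 0 0 0 1;0 0 .15 0 0 0 1;0 0 0 0 0 0 1;0 0 0 0 0 0 1'>/dev/null;sh f.sh
```

```text
TCP rail [-32.8  80.3 199.4] F rail [ 0.4  0.  -0.3]
TCP rail [-32.5  80.3 198.6] F rail [-2.9 -0.9  8.2]
TCP rail [ 14.4  80.1 202.8] F rail [-0.3 -0.7  0.2]
```

```bash
python3 -m jog '0 0 .02 0 0 0 1;0 0 0 0 0 0 1;0 0 0 0 0 0 1'>/dev/null;sh f.sh;python3 -m jog '0 0 .02 0 0 0 1;0 0 0 0 0 0 1;0 0 0 0 0 0 1'>/dev/null;sh f.sh;python3 -m jog '0 0 .012 0 0 0 1;0 0 0 0 0 0 1;0 0 0 0 0 0 1'>/dev/null;sh f.sh
```

```text
TCP rail [ 15.2  80.2 201.3] F rail [ 1.1 -0.4  0.8]
TCP rail [ 15.9  80.2 199.4] F rail [ 3.  -0.4  3.2]
TCP rail [ 16.2  80.3 199.1] F rail [-4.  -1.9 24.5]
```

```bash
python3 -m jog '0 0 -.2 0 0 0 1;-.47 0 0 0 0 0 1;0 0 .15 0 0 0 1;0 0 .03 0 0 0 1;0 0 0 0 0 0 1'>/dev/null;sh f.sh;python3 -m jog '0 0 .018 0 0 0 1;0 0 0 0 0 0 1;0 0 0 0 0 0 1'>/dev/null;sh f.sh;python3 -m jog '0 0 .01 0 0 0 1;0 0 0 0 0 0 1;0 0 0 0 0 0 1'>/dev/null;sh f.sh
```

```text
TCP rail [-32.4  80.2 199.7] F rail [0.  0.3 0.3]
TCP rail [-31.3  80.4 198.9] F rail [-8.2 -1.4 19.8]
TCP rail [-31.6  80.5 198.4] F rail [-15.1  -2.4  39.7]
```

```bash
python3 -m jog '0 0 -.5 0 0 0 1;0 .535 0 0 0 0 1;0 .535 0 0 0 0 1;0 .535 0 0 0 0 1;0 0 .4 0 0 0 1'>/dev/null;python3 -m jog '0 0 0 0 0 0 1;0 0 0 0 0 0 1'>/dev/null;sh f.sh
```

```text
TCP rail [-31.6 -80.1 207.9] F rail [-0.3  0.4  0.4]
```

```bash
python3 -m jog '0 0 .05 0 0 0 1;0 0 .02 0 0 0 1;0 0 0 0 0 0 1;0 0 0 0 0 0 1'>/dev/null;sh f.sh;python3 -m jog '0 0 .018 0 0 0 1;0 0 0 0 0 0 1;0 0 0 0 0 0 1'>/dev/null;sh f.sh;python3 -m jog '0 0 .012 0 0 0 1;0 0 0 0 0 0 1;0 0 0 0 0 0 1'>/dev/null;sh f.sh
```

```text
TCP rail [-32.  -80.1 200.7] F rail [ 0.2 -0.1  0.9]
TCP rail [-32.1 -80.2 199.1] F rail [-4.  -0.1 13.5]
TCP rail [-32.6 -80.3 198.3] F rail [-14.4  -0.4  39.5]
```

All three modules press flat at the same height. Last check is the nests.

```bash
python3 -m jog '0 0 -.5 0 0 0 1;0 0 -.5 0 0 0 1;0 0 -.3 0 -.165 0 -1;0 0 0 0 -.165 0 -1;0 0 0 0 -.165 0 -1'>/dev/null;python3 -m jog '0 .55 -.1 0 0 0 -1;0 .55 -.1 0 0 0 -1;0 .55 0 0 0 0 -1;0 .55 0 0 0 0 -1;0 0 0 0 0 0 -1'>/dev/null;python3 -m jog '0 0 0 0 0 0 -1;0 0 0 0 0 0 -1'>/dev/null;python3 - <<'E'
from chk import *
st();s=W("w23")
E
```

```text
t 77.08 pos [ 411.8 -243.9  370.3] rot [-1.8e+02 -1.0e-01  6.0e-01] F [-0.6 -1.3 -0.4] gap 85.5 grip 0.0
w23 scale 1.5625 None
```

View pics/w23.png

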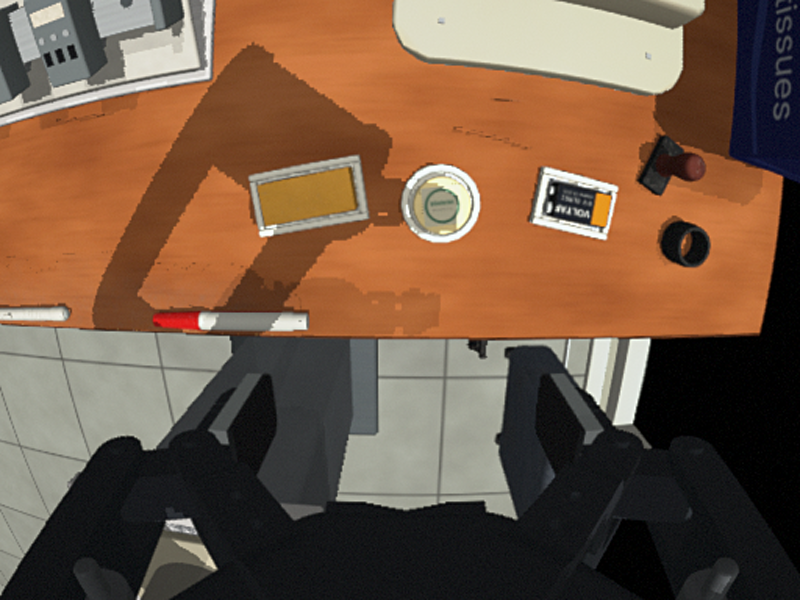

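Strip box (307,195), tin (440,203) and battery (575,205) all lie in their nests, and the bystanders in view stand where they were.

```bash
python3 -c "
from bench import *
print(hand_in())"
```

```text
the job is handed in; nothing more can be done
None
```

The job is handed in at about 77 s: all three modules are clipped flat on the rail by fingertip checks (snapped clips inferred from that, not seen), the battery, strip box and tin lie in their nests, no bystander was seen moved, and no verdict came back.

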